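# Check a turning tool under the drop gauge

### The arm

A 7-joint arm with a two-finger parallel gripper is mounted at the origin on the work surface. World frame = base frame: x ahead of the robot, y to its left, z up, the work surface at z = 0. Lengths are in m, angles in rad, forces in N, time in s.
With the tool pointing down it reaches from about 0.425 to 1.025 m from the base axis. Payload 3.6 kg.
Tool frame: the origin (TCP) lies midway between the tips of the shut fingers; the grasp point (between the pads) lies 19 mm behind it; y points along the fingers, x is the direction in which the jaws open and shut, and the axes are right-handed (so a half turn about y gives the same grasp; the last joint's range is limited). The gripper opens to 85 mm and grips with 20 to 120 N. Pads are 22 mm wide; open, the fingers measure 114 mm over their backs; the gripper's body (76 mm by 85 mm) begins 54 mm behind the grasp point. The pads swing forward as they close: fully open they stand 13 mm farther back than shut.
Start: joints at [-1.29, 0.591, 0.048, 1.609, -0.033, 0.943, -0.034], TCP at [0.265, 0.675, 0.231] pointing down, gripper open.
Joint ranges: [-2.69, 2.69], [-0.47, 2.24], [-1.27, 1.36], [0.19, 2.51], [-1.53, 4.68], [0.08, 2.07], [-3.09, 3.09]. Speed limits (rad/s): [2.57, 2.57, 3.14, 3.14, 3.14, 3.14, 3.14].

### API

Orientations are given as [roll, pitch, yaw] about the fixed x, y, z axes, in that order (R = Rz(yaw) Ry(pitch) Rx(roll)).
In Python, from rig import observe, vision, order gives the robot as it stands.
- The arm moves only by the tool send_rows, never from a script. Its argument "moves" is text: rows parted by semicolons, each of 7 numbers parted by spaces: the turn, a rotation vector about the tool's x, y, z in rad, then the shift along the tool's x, y, z in m, then the opening, from -1 (shut) to 1 (fully open), so that 0 is half open. In form: ax ay az dx dy dz gripper; .... A call has 1 to 12 rows; each row shifts and turns the commanded pose from where the row before left it, along the tool's axes as they then stand; what a row does not reach is not made up. A row lasts 1/12 s, in which the tool goes at most 41.7 mm and 7.16 degrees, less where a joint would pass 70% of its speed; a pose out of reach is approached as far as the arm can. A call with a gripper value outside its range is refused whole. The fingers move at their own pace and stop on an object; "grip_force" is the grip in N (left out, the last holds). Time passes only in rows, so rows that do not move let the fingers close. It gives the time, the measured TCP pose, the force and the opening at its end, in the units of the state.
- observe(): the state, without advancing time (a new reading comes with each control period).
- vision.capture(name): name is "scene" or "side" or "wrist"; returns the picture (420x560x3 uint8, blue, green, red); there is no depth.
- vision.calibration(name): a dict with "mtx" (3x3 intrinsics, pixels), "rvec" (rotation vector, rad) and "tvec" (3), from world to camera coordinates, as OpenCV has them; the wrist camera has in their place "hand_eye" (4x4, takes a point from camera to tool coordinates, whose origin is the TCP and whose axes are the tool frame's). Camera axes: x right, y down, z forward; pixel columns grow to the right and rows downward; lengths in m; the calibration is good to about 2 mm. A picture is of the moment at which its call begins: read the wrist's pose just before it. calibration takes no time and is no camera call.
- order.job_done(): hands the job in, once; it reports no verdict.
Trained networks look in the newest picture that a camera, given by its name, has taken for a name from the list of things; names that differ only in an ending like _2 or _b are one class to them, and where a whole thing is asked for, a point or a joint stands for the part that bears it (a point fixed in the world has none). Each returns a list of dicts, best first, with "confidence" (0 to 1); they miss things now and then, are a little off and sometimes report something else, mostly with a low value. They report only what shows in the picture. A call takes as long as a camera call. They do not tell look-alikes from the thing itself.
- vision.search_frame(target, camera): "rect" ([left, top, right, bottom] in pixels, round what is visible of it).
- vision.pinpoint(target, camera): "centre" ([column, row] in pixels: a listed point, or the origin of a listed thing).
The state is a dict: "clock": time; "joint_pos": joint angles; "dq": joint speeds; "effort": joint torques, N m; "eef_pos": TCP position; "tool_rot": TCP orientation; "ft_force": force on the tool from outside, world axes, zero at the start; "torque": the same for the moment, N m; "grip_width": finger opening in m.
Only numpy, scipy, OpenCV 4.12 (cv2) and the standard library are available. Lean on these libraries where they do the work, as an engineer would, in place of code of your own. Each camera call takes 0.05 s, during which the arm holds its last target. There are 200 camera calls.

### The job

Lift the gauge's red-knobbed lever fully up, then set the turning tool with the yellow insert flat on the steel anvil, pointing straight in with its insert right under the gauge foot, and let go of it. Then swing the lever fully down again so that the foot comes to rest on the yellow insert. Set the tool down gently rather than dropping it, and leave the spare tool, the gear and the bushing alone.

Things in the scene. Friction and masses are not known exactly. Their poses are not given: they have to be found in the camera images.
- stand: Green drop-gauge stand, fixed. Origin on the table directly under the plunger axis; x runs from its front to its column, z up. Base 200 x 120 x 22 mm centred on the origin; on it a bare steel anvil block, x -95 to +25 mm, 44 mm wide, top at z 70 mm. 30 mm round column at x = +82 mm.
- head (a point): Middle of the lower front edge of the green head that overhangs the anvil (axes as the stand): 45 mm in front of the plunger axis, 165 mm above the table. The head is 70 mm wide, 70 mm high, 100 mm deep, with a white dial on top (to z 290 mm). A gripper holding the tool on the anvil must lean back to the front, about 40 degrees, to clear it.
- anvil (a point): Point on the anvil's top directly under the gauge plunger, 70 mm above the table (axes as the stand).
- gauge_foot (a point): Underside of the orange gauge foot (10 mm disc on a thin sprung plunger) hanging from the head on the vertical axis through anvil. 23 mm above the anvil with the lever down, 61 mm above it with the lever fully up.
- lever (a joint): Angle in rad of the lift lever on the head's left side (+y of the stand): 0 = fully down (20 degrees below level), 1.05 = fully up (40 degrees above level). It carries the gauge foot up and down 36 mm per rad, and stays where it is left (about 3 N at the knob moves it).
- lever_knob (a point): Centre of the red ball knob, 20 mm diameter, at the lever's free end, 95 mm from the pivot. The lever, an 8 mm bar, points to the front of the stand (-x); the knob swings up and down in the vertical plane 58 mm to the left (+y) of the plunger axis and stands clear in front of the head.
- lever_pivot (a point): Pivot of the lever, 58 mm to the left of and 10 mm in front of the plunger axis, 200 mm above the table. Its axis is level, along the stand's y.
- plunger (a joint): How far the sprung gauge foot is pushed up into the head, in m: 0 when free, about 0.006 when it rests on the insert with the lever fully down (about 2 N).
- tool: Turning tool to be checked: dark steel bar 100 x 25 x 25 mm, about 0.45 kg, lying flat on the table, with a yellow insert on top near its nose. Origin at the centre of its underside; x along the bar to the nose, z up.
- insert (a point): Centre of the top of the yellow square insert (18 x 18 mm, 4 mm proud of the bar), 39 mm from the tool's origin towards its nose, 29 mm above its underside.
- spare: Spare turning tool, the same bar without an insert (bare steel patch instead). Bystander. Origin and axes as the tool's.
- gear: Loose dark steel gear lying flat, 72 mm diameter, 30 mm high. Bystander. Origin at the centre of its underside.
- bushing: Loose upright brass bushing, 44 mm diameter, 50 mm high. Bystander. Origin at the centre of its underside.
There are look-alikes about, which are no part of the job. What is shaped like the tool but blue or orange is not meant.

How it is judged:
On the way, in this order (a step that is already met when the one before it is completed fails the run):
1. the lever is raised to the top (above 0.9 rad of 1.05) with the tool not yet on the anvil (value of joint lever above 0.9 rad and distance between insert and anvil above 0.1 m), for 0.2 s.
2. with the lever still up (above 0.8 rad) the tool lies flat on the anvil, nose to the column within 0.2 rad of straight, insert centre within 8 mm of the foot's axis, released and at rest (value of joint lever above 0.8 rad and horizontal distance between insert and gauge_foot below 0.008 m and angle between the x axis of tool and the x axis of stand, either way round below 0.2 rad and angle between tool's own z axis and vertical below 0.05 rad and z of tool in the frame of stand between 0.066 and 0.074 m and x of tool in the frame of stand below 0 m and contact force between the fingers and tool below 0.1 N and linear speed of tool below 0.02 m/s), for 0.2 s.
At the end, for the whole second after the job is handed in: The lever is fully down (below 0.05 rad) and released; the gauge foot is pushed up more than 3 mm by the insert; the tool lies at rest, flat on the anvil (within 0.05 rad and 4 mm of its top), nose to the column, within 0.2 rad of the stand's x axis, insert centre within 8 mm of the foot's axis (value of joint lever below 0.05 rad and value of joint plunger above 0.003 m and contact force between the fingers and lever below 0.1 N and horizontal distance between insert and gauge_foot below 0.008 m and angle between the x axis of tool and the x axis of stand, either way round below 0.2 rad and angle between tool's own z axis and vertical below 0.05 rad and z of tool in the frame of stand between 0.066 and 0.074 m and x of tool in the frame of stand below 0 m and contact force between the fingers and tool below 0.1 N and linear speed of tool below 0.02 m/s); the robot touches nothing.
It fails at once if a bystander (spare tool, gear, bushing) is moved by more than 20 mm (distance of any of spare, gear, bushing from where it was at the start of the episode above 0.02 m).
It fails at once if the tool is dropped (faster than 0.45 m/s with no finger on it, a fall of about 10 mm) (contact force between the fingers and tool below 0.1 N and linear speed of tool above 0.45 m/s).
It also fails if it takes over 67 s, if anything falls off the work surface, if the arm or the gripper's body presses on something with over 40 N, if the wrist force passes 120 N, or if a joint passes its speed limit or range.

## Working session

There is one attempt and no reset: what is moved stays moved. The work goes in short steps, Python scripts to look and compute and a tool call to move; the robot and the scene stay as the last step left them, time stands still between calls to the robot, and variables do not carry over. Pictures are saved under pics/ and viewed, about 8 in all and at most 12, crops included, and the job is handed in when it is done.

Besides the shell and the picture viewer there is one more tool, called after "Call:" as name(argument=value, ...) on one line, values as JSON. send_rows: Moves the arm, as the interface text tells. Its arguments: {"type":"object","properties":{"moves":{"type":"string"},"grip_force":{"type":"number"}},"required":["moves"]}

```bash
mkdir -p pics; ls; cat > h.py <<'E'
import numpy as np, cv2
from rig import observe, vision, order
from scipy.spatial.transform import Rotation as Ro
def cam(n):
    c=vision.calibration(n); K=np.array(c["mtx"],float)
    if "hand_eye" in c:
        s=observe(); T=np.eye(4); T[:3,:3]=Ro.from_euler('xyz',s["tool_rot"]).as_matrix(); T[:3,3]=s["eef_pos"]
        M=T@np.array(c["hand_eye"]); return K,M[:3,:3].T,-M[:3,:3].T@M[:3,3]
    return K,cv2.Rodrigues(np.array(c["rvec"],float))[0],np.array(c["tvec"],float).ravel()
def onplane(n,px,z,C=None):
    K,R,t=C or cam(n); d=R.T@np.linalg.inv(K)@np.array([px[0],px[1],1.]); o=-R.T@t
    return o+d*(z-o[2])/d[2]
def proj(n,P,C=None):
    K,R,t=C or cam(n); p=K@(R@np.array(P,float)+t); return p[:2]/p[2]
def tri(obs):  # [(cam,px)]
    A=[];b=[]
    for n,px in obs:
        K,R,t=cam(n); d=R.T@np.linalg.inv(K)@np.array([px[0],px[1],1.]); d/=np.linalg.norm(d); o=-R.T@t
        Q=np.eye(3)-np.outer(d,d); A.append(Q); b.append(Q@o)
    return np.linalg.solve(sum(A),sum(b))
E
python3 - <<'E'
from h import *
ims={n:vision.capture(n) for n in("scene","side","wrist")}
for n in ims: cv2.imwrite(f"pics/{n}0.png",ims[n])
for n in("scene","side"):
    for t in("tool","spare","insert","stand","lever_knob","gauge_foot","head","anvil","lever_pivot","gear","bushing"):
        print(n,t,[(np.round(d["centre"],1).tolist(),round(d["confidence"],2)) for d in vision.pinpoint(t,n)][:4])
s=observe();print(s)
E
```

```text
pics
scene tool [([403.5, 171.1], 0.86), ([361.2, 140.0], 0.76), ([338.3, 189.5], 0.74), ([296.7, 164.7], 0.58)]
scene spare [([279.3, 221.9], 0.83)]
scene insert [([417.6, 174.7], 0.97), ([364.4, 144.8], 0.93), ([312.0, 150.6], 0.6), ([321.9, 184.0], 0.56)]
scene stand [([149.1, 324.9], 0.95)]
scene lever_knob [([383.5, 255.7], 0.74), ([175.2, 337.0], 0.6)]
scene gauge_foot []
scene head [([153.4, 303.7], 0.86)]
scene anvil [([145.9, 316.4], 0.73)]
scene lever_pivot [([121.4, 322.9], 0.71)]
scene gear [([320.0, 308.2], 0.91)]
scene bushing [([384.1, 252.7], 0.67), ([282.5, 223.1], 0.38)]
side tool [([205.9, 182.7], 0.63), ([217.6, 217.8], 0.61), ([169.3, 204.1], 0.56), ([395.1, 245.2], 0.16)]
side spare [([255.0, 248.8], 0.52)]
side insert [([208.9, 167.9], 0.82), ([181.7, 192.5], 0.73), ([185.8, 227.1], 0.59), ([222.9, 218.5], 0.54)]
side stand [([365.5, 325.9], 0.63)]
side lever_knob [([396.8, 244.5], 0.59)]
side gauge_foot []
side head [([373.7, 269.7], 0.66)]
side anvil [([368.3, 308.6], 0.82)]
side lever_pivot [([404.4, 275.8], 0.7)]
side gear [([320.1, 222.9], 0.96)]
side bushing [([273.0, 190.8], 0.76), ([218.8, 218.3], 0.63)]
{'clock': 1.25, 'joint_pos': array([-1.29045234,  0.59119101,  0.04840155,  1.60852612, -0.0333254 ,
        0.94270078, -0.03371197]), 'dq': array([ 0.00086281,  0.0001969 , -0.00060325,  0.00075621,  0.0011092 ,
       -0.00024397,  0.00085646]), 'effort': array([ 4.20538308e-04, -5.48640311e+01,  1.54633999e+00, -1.98521751e+01,
        9.40123602e-03,  1.43330064e-03, -6.67789962e-06]), 'eef_pos': array([0.26475618, 0.6749163 , 0.23129917]), 'tool_rot': array([-1.57080323e+00,  1.86728494e-05,  1.19695647e+00]), 'ft_force': array([-0.64537774, -0.41391242, -0.07537022]), 'torque': array([ 0.00435394,  0.03117162, -0.00775294]), 'grip_width': 0.08522289151064417}
```

```bash
python3 -c "
import cv2,numpy as np
a=cv2.imread('pics/scene0.png');b=cv2.imread('pics/side0.png')
cv2.imwrite('pics/s1.png',cv2.resize(a,(800,600),interpolation=cv2.INTER_CUBIC))
cv2.imwrite('pics/s2.png',cv2.resize(b,(800,600),interpolation=cv2.INTER_CUBIC))"
```

```text
(no output)
```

View pics/s1.png

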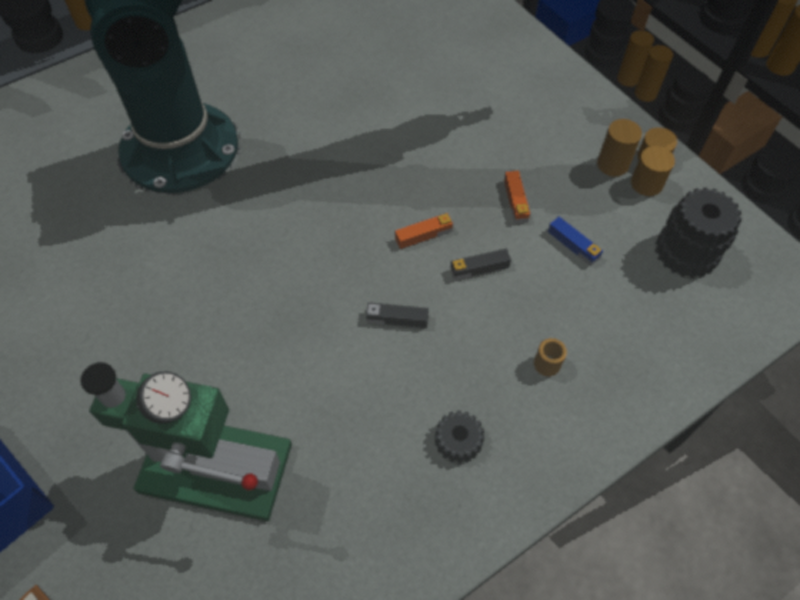

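View pics/s2.png

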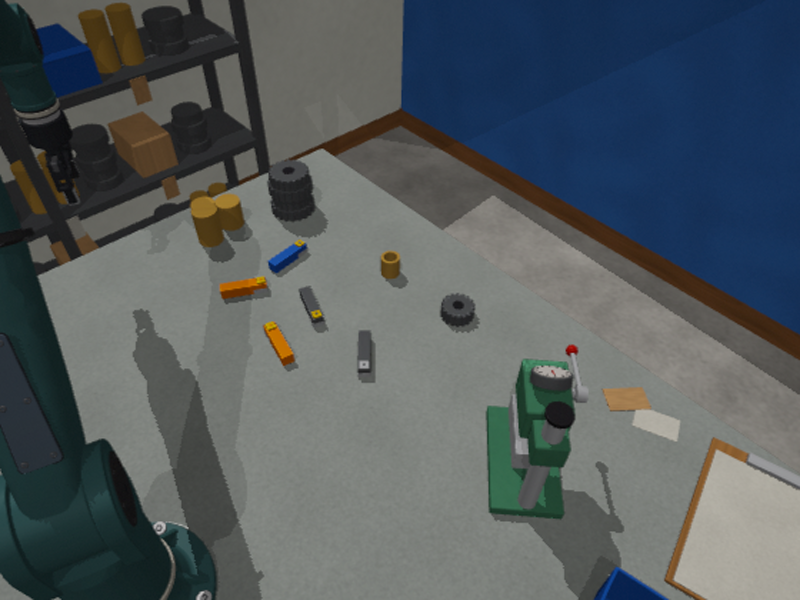

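Scene candidates (560-wide px): the dark bar with a yellow insert is at (338,184), with its insert at (322,184). I'll take that one. The spare, with a white patch, is at (279,220). The look-alikes are orange at (297,161) and (361,137), and blue at (403,168). The stand is at lower left with its front facing right and the red knob at (175,337). Next I'll measure poses and check them with overlays.

```bash
cat > m.py <<'E'
from h import *
from scipy.optimize import least_squares
C={n:cam(n) for n in("scene","side")}
def T(p,P): c,s=np.cos(p[2]),np.sin(p[2]); P=np.array(P,float); return np.array([p[0]+c*P[0]-s*P[1],p[1]+s*P[0]+c*P[1],P[2]])
def fit(obs,p0):
    r=least_squares(lambda p:np.concatenate([proj(n,T(p,P),C[n])-px for n,P,px in obs]),p0,loss='soft_l1',f_scale=1.5)
    return r.x,np.array([proj(n,T(r.x,P),C[n])-px for n,P,px in obs])
a=np.radians(20)
knob=[-.010-.095*np.cos(a),.058,.2-.095*np.sin(a)]
so=[("scene",[0,0,0],(149.1,324.9)),("scene",knob,(175.2,337)),("scene",[-.045,0,.165],(153.4,303.7)),("scene",[0,0,.07],(145.9,316.4)),("scene",[-.01,.058,.2],(121.4,322.9)),
("side",[0,0,0],(365.5,325.9)),("side",knob,(400,245)),("side",[-.045,0,.165],(373.7,269.7)),("side",[0,0,.07],(368.3,308.6)),("side",[-.01,.058,.2],(404.4,275.8))]
to=[("scene",[.039,0,.029],(321.9,184)),("scene",[0,0,0],(338.3,189.5)),("side",[.039,0,.029],(222.9,218.5)),("side",[0,0,0],(217.6,217.8))]
if __name__=="__main__":
    o=onplane("scene",(149.1,324.9),0); k=onplane("scene",(175,337),knob[2])
    st,e=fit(so,[o[0],o[1],np.arctan2(*(o-k)[1::-1])]);print("stand",st.round(4));print(e.round(1).tolist())
    i=onplane("scene",to[0][2],.029);b=onplane("scene",(338.3,189.5),0)
    tl,e=fit(to,[b[0],b[1],np.arctan2(*(i-b)[1::-1])]);print("tool",tl.round(4),e.round(1).tolist())
    for t,s,d in(("spare",(279.3,221.9),(255,248.8)),("gear",(320,308.2),(320.1,222.9)),("bushing",(384.1,252.7),(273,190.8))): print(t,onplane("scene",s,0).round(3),onplane("side",d,0).round(3))
    def box(im,n,p,x0,x1,y0,y1,z0,z1,col):
        for z in(z0,z1):
            q=np.array([proj(n,T(p,[x,y,z]),C[n])*s-off for x,y in((x0,y0),(x1,y0),(x1,y1),(x0,y1))]);cv2.polylines(im,[q.round().astype(int)],True,col,1)
    out=[]
    for n,oo,t in(("scene",(60,240),0),("side",(315,230),0),("scene",(255,140),1),("side",(160,170),1)):
        s=3.3 if not t else 3.6;w=120 if not t else 110;h=90 if not t else 80
        w,h=int(400/s),int(300/s);off=np.array(oo)*s
        im=cv2.imread(f"pics/{n}0.png")[oo[1]:oo[1]+h,oo[0]:oo[0]+w];im=cv2.resize(im,None,fx=s,fy=s,interpolation=cv2.INTER_CUBIC);im=cv2.resize(im,(400,300)) if 0 else im
        if not t:
            box(im,n,st,-.1,.1,-.06,.06,0,.022,(0,255,255));box(im,n,st,-.095,.025,-.022,.022,.07,.07,(255,0,255));box(im,n,st,-.045,.055,-.035,.035,.165,.235,(255,255,0))
            cv2.circle(im,tuple((proj(n,T(st,knob),C[n])*s-off).astype(int)),4,(255,255,255),1)
        else: box(im,n,tl,-.05,.05,-.0125,.0125,0,.025,(255,0,255));box(im,n,tl,.03,.048,-.009,.009,.029,.029,(255,255,0))
        c=np.zeros((300,400,3),np.uint8);im=im[:300,:400];c[:im.shape[0],:im.shape[1]]=im;out.append(c)
    cv2.imwrite("pics/ov.png",np.vstack([np.hstack(out[:2]),np.hstack(out[2:])]))
E
python3 m.py
```

```text
stand [ 0.5984 -0.2345 -2.352 ]
[[1.4, 1.9], [-0.3, 0.8], [1.6, -1.5], [-2.9, -0.8], [-0.3, 0.3], [-1.4, -2.5], [-4.0, 7.2], [0.4, 0.6], [0.6, 0.3], [1.0, -0.6]]
tool [ 0.5466  0.3021 -1.9471] [[0.3, 0.8], [-1.6, -1.1], [-1.1, -0.2], [1.5, -1.9]]
spare [0.544 0.133 0.   ] [0.546 0.13  0.   ]
gear [0.769 0.083 0.   ] [0.761 0.075 0.   ]
bushing [0.746 0.283 0.   ] [0.748 0.276 0.   ]
```

View pics/ov.png

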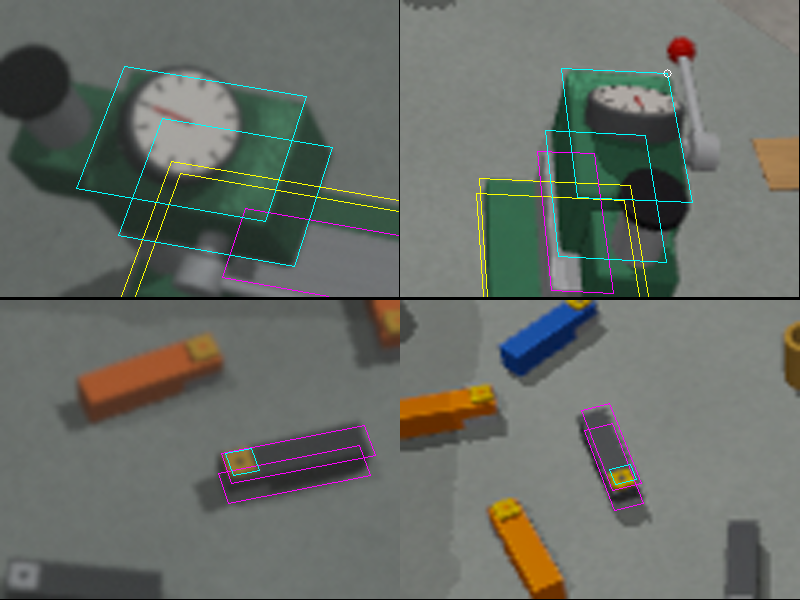

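Overlays: the tool fit matches the dark bar with the yellow insert (lower tiles). The stand fit is roughly right but the head outline is a few px off. In the side view the knob sits about 8 px higher than the "lever down" prediction. I'll triangulate the knob, then plan a wrist-camera look from in front of the stand.

```bash
cat >> h.py <<'E'
def Rt(yaw,tilt): # x_t=y_o, fingers down + forward along object's x by tilt
    s,c=np.sin(tilt),np.cos(tilt)
    return Ro.from_euler('z',yaw).as_matrix()@np.array([[0,s,-c],[1,0,0],[0,-c,-s]])
def go(R,p,s=None):
    s=s or observe(); R0=Ro.from_euler('xyz',s["tool_rot"]).as_matrix(); p=np.array(p)
    w=Ro.from_matrix(R0.T@R).as_rotvec(); d=p-s["eef_pos"]
    print("at",np.round(s["eef_pos"],4),"clk",round(s["clock"],2),"rot",w.round(4),"rows>=",round(np.linalg.norm(w)/.124,1),"| shift before-rot axes",(R0.T@d).round(4),"after-rot axes",(R.T@d).round(4),"rows>=",round(np.linalg.norm(d)/.0415,1))
E
python3 - <<'E'
from m import *
k=tri([("scene",(175.2,337)),("side",(399.5,245))]);print("knob",k)
pv=tri([("scene",(121.4,322.9)),("side",(404.4,275.8))]);print("pivot",pv)
print([ (proj(n,k)) for n in("scene","side")])
so2=[o for o in so if o[1]!=knob]
for th in(-20,-10,0,10,20):
    a=np.radians(th);kk=[-.01-.095*np.cos(a),.058,.2+.095*np.sin(a)]
    st,e=fit(so2+[("scene",kk,(175.2,337)),("side",kk,(399.5,245))],[.6,-.23,-2.35]);print(th,st.round(4),np.abs(e).sum().round(1),e[-2:].round(1).tolist(),T(st,kk))
c=vision.calibration("wrist");print(np.round(c["mtx"],1),np.round(c["hand_eye"],3))
st=[.5984,-.2345,-2.352]
p=T(st,[-.24,.03,.36]);print(p);go(Rt(-2.352,np.radians(30)),p)
E
```

```text
knob [ 0.71628424 -0.20392911  0.18842824]
pivot [ 0.64539565 -0.26739621  0.19789163]
[array([175.13763336, 337.07003039]), array([399.44029502, 244.96824551])]
-20 [ 0.5984 -0.2345 -2.3517] 29.8 [[-0.3, 0.8], [-3.5, 7.2]] [ 0.70949047 -0.20481721  0.16750809]
-10 [ 0.5989 -0.2339 -2.3773] 21.6 [[-0.3, -0.2], [-1.1, 1.9]] [ 0.71376736 -0.20406375  0.18350342]
0 [ 0.5987 -0.2339 -2.3816] 25.8 [[-1.5, -2.8], [0.5, -2.9]] [ 0.71475554 -0.20358848  0.2       ]
10 [ 0.5986 -0.2343 -2.3607] 36.9 [[-3.2, -7.0], [1.3, -7.3]] [ 0.71295572 -0.20257141  0.21649658]
20 [ 0.5984 -0.2346 -2.346 ] 49.4 [[-6.9, -11.3], [2.6, -10.6]] [ 0.70932702 -0.20426932  0.23249191]
[[322.6   0.  282.4]
 [  0.  322.6 213.1]
 [  0.    0.    1. ]] [[ 1.     0.001  0.001 -0.001]
 [-0.001 -0.31   0.951 -0.142]
 [ 0.001 -0.951 -0.31   0.08 ]
 [ 0.     0.     0.     1.   ]]
[ 0.7886943  -0.08520808  0.36      ]
at [0.2648 0.6749 0.2313] clk 1.25 rot [-0.3394  1.926   0.5161] rows>= 16.3 | shift before-rot axes [-0.5163 -0.1287 -0.7653] after-rot axes [ 0.9073 -0.0261 -0.2123] rows>= 22.5
```

Call:
send_rows(moves="0 0 0 -0.0215 -0.0054 -0.0319 1;0 0 0 -0.0215 -0.0054 -0.0319 1;0 0 0 -0.0215 -0.0054 -0.0319 1;0 0 0 -0.0215 -0.0054 -0.0319 1;0 0 0 -0.0215 -0.0054 -0.0319 1;0 0 0 -0.0215 -0.0054 -0.0319 1;0 0 0 -0.0215 -0.0054 -0.0319 1;0 0 0 -0.0215 -0.0054 -0.0319 1;0 0 0 -0.0215 -0.0054 -0.0319 1;0 0 0 -0.0215 -0.0054 -0.0319 1;0 0 0 -0.0215 -0.0054 -0.0319 1;0 0 0 -0.0215 -0.0054 -0.0319 1")

```text
clock: 2.25
eef_pos: [0.5278, 0.2933, 0.2967]
tool_rot: [-1.571, -0.001, 1.197]
ft_force: [-0.7, 0.8, -0.4]
grip_width: 0.0854
```

Call:
send_rows(moves="0 0 0 -0.0215 -0.0054 -0.0319 1;0 0 0 -0.0215 -0.0054 -0.0319 1;0 0 0 -0.0215 -0.0054 -0.0319 1;0 0 0 -0.0215 -0.0054 -0.0319 1;0 0 0 -0.0215 -0.0054 -0.0319 1;0 0 0 -0.0215 -0.0054 -0.0319 1;0 0 0 -0.0215 -0.0054 -0.0319 1;0 0 0 -0.0215 -0.0054 -0.0319 1;0 0 0 -0.0215 -0.0054 -0.0319 1;0 0 0 -0.0215 -0.0054 -0.0319 1;0 0 0 -0.0215 -0.0054 -0.0319 1;0 0 0 -0.0215 -0.0054 -0.0319 1")

```text
clock: 3.25
eef_pos: [0.7898, -0.0865, 0.3613]
tool_rot: [-1.571, -0.0, 1.197]
ft_force: [0.3, 0.1, 0.2]
grip_width: 0.0856
```

Call:
send_rows(moves="-0.02 0.113 0.03 0 0 0 1;-0.02 0.113 0.03 0 0 0 1;-0.02 0.113 0.03 0 0 0 1;-0.02 0.113 0.03 0 0 0 1;-0.02 0.113 0.03 0 0 0 1;-0.02 0.113 0.03 0 0 0 1;-0.02 0.113 0.03 0 0 0 1;-0.02 0.113 0.03 0 0 0 1;-0.02 0.113 0.03 0 0 0 1;-0.02 0.113 0.03 0 0 0 1;-0.02 0.113 0.03 0 0 0 1;-0.02 0.113 0.03 0 0 0 1")

```text
clock: 4.25
eef_pos: [0.7891, -0.0839, 0.3608]
tool_rot: [-1.956, 0.113, -0.205]
ft_force: [-0.5, 0.4, 0.3]
grip_width: 0.0854
```

Call:
send_rows(moves="-0.02 0.113 0.03 0 0 0 1;-0.02 0.113 0.03 0 0 0 1;-0.02 0.113 0.03 0 0 0 1;-0.02 0.113 0.03 0 0 0 1;-0.02 0.113 0.03 0 0 0 1;0 0 0 0 0 0 1")

```text
clock: 4.75
eef_pos: [0.7899, -0.0845, 0.3587]
tool_rot: [-2.093, -0.001, -0.776]
ft_force: [0.3, -0.1, -0.6]
grip_width: 0.0853
```

```bash
python3 - <<'E'
from m import *
go(Rt(-2.37,np.radians(30)),T([.5984,-.2345,-2.352],[-.24,.03,.36]))
im=vision.capture("wrist");s=observe();np.save("w1.npy",np.r_[s["eef_pos"],s["tool_rot"]]);cv2.imwrite("pics/w1.png",im);print(s["joint_pos"].round(2))
for t in("stand","lever_knob","gauge_foot","head","anvil","lever_pivot"):print(t,[(np.round(d["centre"],1).tolist(),round(d["confidence"],2)) for d in vision.pinpoint(t,"wrist")][:3])
cv2.imwrite("pics/w1b.png",cv2.resize(im,(800,600),interpolation=cv2.INTER_CUBIC))
E
```

```text
at [ 0.7899 -0.0845  0.3587] clk 4.75 rot [-0.0014  0.0197  0.0128] rows>= 0.2 | shift before-rot axes [-0.0003 -0.0005 -0.0018] after-rot axes [-0.0003 -0.0005 -0.0018] rows>= 0.0
[-0.41  0.91  0.83  1.03 -0.17  1.68 -0.5 ]
stand [([263.9, 167.4], 0.75)]
lever_knob [([311.7, 209.9], 0.62), ([259.9, 227.7], 0.25)]
gauge_foot [([264.0, 172.2], 0.71), ([265.6, 212.3], 0.41), ([302.9, 263.3], 0.26)]
head [([263.3, 230.4], 0.66)]
anvil [([262.6, 201.7], 0.62)]
lever_pivot [([303.5, 262.7], 0.75)]
```

View pics/w1b.png

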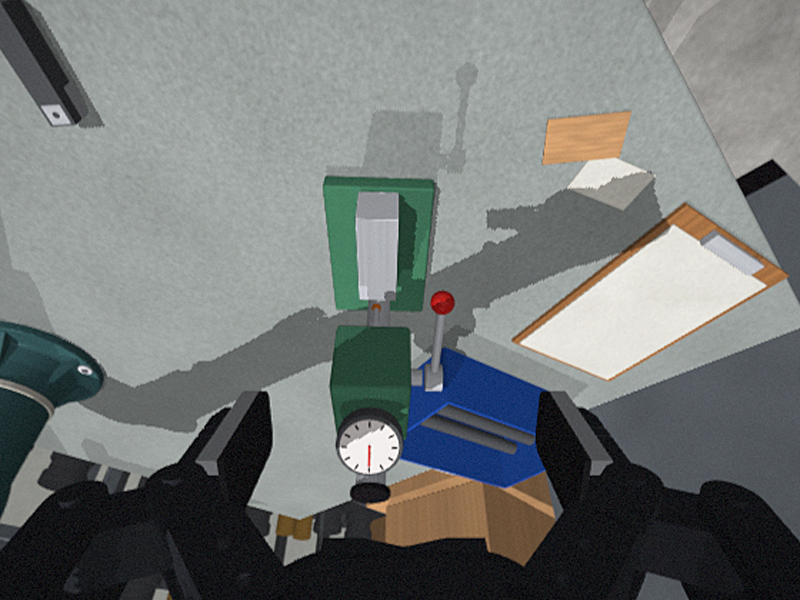

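The wrist view shows the stand upside-down. In 800-px coordinates: knob (442,302), base front top corners (326,187) and (436,187), anvil front top corners (357,219) and (398,219), head lower front corners (338,327) and (411,328).

```bash
cat > f.py <<'E'
from m import *
W=np.load("w1.npy");c=vision.calibration("wrist");Tm=np.eye(4);Tm[:3,:3]=Ro.from_euler('xyz',W[3:]).as_matrix();Tm[:3,3]=W[:3]
M=Tm@np.array(c["hand_eye"]);C["wrist"]=(np.array(c["mtx"]),M[:3,:3].T,-M[:3,:3].T@M[:3,3])
B=[([-.1,-.06,.022],(326,187)),([-.1,.06,.022],(436,187)),([-.1,-.06,0],(323,177)),([-.1,.06,0],(437,179)),([-.095,-.022,.07],(357,219)),([-.095,.022,.07],(398,219)),([-.095,-.022,.022],(360,193)),([-.095,.022,.022],(396,195)),([-.045,-.035,.165],(338,327)),([-.045,.035,.165],(411,328))]
wo=[("wrist",P,np.array(p)*.7) for P,p in B]
st,e=fit(wo,[.6,-.235,-2.37]);print("wrist only",st.round(4),e.round(1).tolist())
so2=[o for o in so if o[1]!=knob]
st2,_=fit(so2+wo,st);print("all",st2.round(4))
K=[("wrist",np.array((442,302))*.7),("scene",(175.2,337)),("side",(399.5,245))]
def kf(p):
    th=p[0];P=T([*st2[:2],st2[2]],[-.01-.095*np.cos(th),.058,.2+.095*np.sin(th)]);return np.concatenate([proj(n,P,C[n])-q for n,q in K])
r=least_squares(kf,[-.17]);print("lever above level",r.x,"=> joint",r.x+np.radians(20),r.fun.round(1))
k0=least_squares(lambda P:np.concatenate([proj(n,P,C[n])-q for n,q in K]),[.714,-.204,.184]);print("knob tri",k0.x.round(4),k0.fun.round(1))
np.save("st.npy",st2)
for th in(r.x[0],np.radians(40)):print(T(st2,[-.01-.095*np.cos(th),.058,.2+.095*np.sin(th)]).round(4))
for nm,px in(("blue",(403.5,171)),("or1",(361,140)),("or2",(296,164))):print(nm,onplane("scene",px,0).round(3))
E
python3 f.py
```

```text
wrist only [ 0.5997 -0.2397 -2.3637] [[-2.1, 0.7], [-0.3, 2.2], [1.7, -0.4], [-1.7, -0.3], [-0.8, 0.9], [1.1, 1.5], [-0.7, -0.3], [2.8, -1.1], [-0.0, -1.5], [0.6, -1.5]]
all [ 0.5984 -0.2371 -2.3857]
lever above level [-0.12256873] => joint [0.22649712] [ 0.   0.6 -2.7  0.3  0.7  1.4]
knob tri [ 0.7163 -0.2045  0.1905] [-0.2 -0.3 -0.5 -0.1  0.3 -0.5]
[ 0.7141 -0.2078  0.1884]
[ 0.6984 -0.2225  0.2611]
blue [0.601 0.471 0.   ]
or1 [0.464 0.446 0.   ]
or2 [0.43  0.263 0.   ]
```

```bash
cat > g.py <<'E'
from h import *
Y=-2.375;R=Rt(Y,np.radians(30));k=np.array([.7163,-.2045,.1905])
d=R[:,1]
go(R,k-.07*d)
print("in: y",.07+.019)
th=np.radians(np.linspace(-7,41.5,8));f=np.array([-np.cos(Y),-np.sin(Y),0])
P=.095*np.outer(np.cos(th),f);P[:,2]=.095*np.sin(th)
print((np.diff(P,axis=0)@R).round(4))
E
python3 g.py
```

```text
at [ 0.7888 -0.085   0.3617] clk 5.1 rot [-0.0047  0.0255  0.0164] rows>= 0.2 | shift before-rot axes [ 0.0325  0.1462 -0.033 ] after-rot axes [ 0.0358  0.1458 -0.0315] rows>= 3.7
in: y 0.08900000000000001
[[-0.     -0.0103 -0.0051]
 [ 0.     -0.0096 -0.0063]
 [ 0.     -0.0088 -0.0074]
 [ 0.     -0.0078 -0.0084]
 [-0.     -0.0067 -0.0093]
 [ 0.     -0.0055 -0.0101]
 [-0.     -0.0043 -0.0106]]
```

Call:
send_rows(moves="-0.005 0.0255 0.0165 0 0 0 1;0 0 0 0.0119 0 -0.0105 1;0 0 0 0.0119 0.018 -0.0105 1;0 0 0 0.0119 0.032 -0.0105 1;0 0 0 0 0.032 0 1;0 0 0 0 0.032 0 1;0 0 0 0 0.032 0 1;0 0 0 0 0 0 1;0 0 0 0 0 0 1")

```text
clock: 5.85
eef_pos: [0.7402, -0.1817, 0.2498]
tool_rot: [-2.098, 0.002, -0.808]
ft_force: [0.5, 0.4, 1.1]
grip_width: 0.0854
```

```bash
python3 - <<'E'
from h import *
exec(open("g.py").read().split("go(")[0].split("import *")[1])
im=vision.capture("wrist");cv2.imwrite("pics/w2.png",im);cv2.imwrite("pics/w2b.png",cv2.resize(im,(800,600)))
go(R,k+.019*R[:,1])
print(proj("wrist",k),[(np.round(x["centre"],1).tolist(),round(x["confidence"],2)) for x in vision.pinpoint("lever_knob","wrist")])
E
```

```text
at [ 0.7422 -0.181   0.2516] clk 5.9 rot [ 0.0012 -0.0015  0.0008] rows>= 0.0 | shift before-rot axes [-0.0011  0.0894  0.0004] after-rot axes [-0.0011  0.0894  0.0003] rows>= 2.2
[280.74384604 226.03029861] [([284.7, 225.3], 0.83)]
```

View pics/w2b.png

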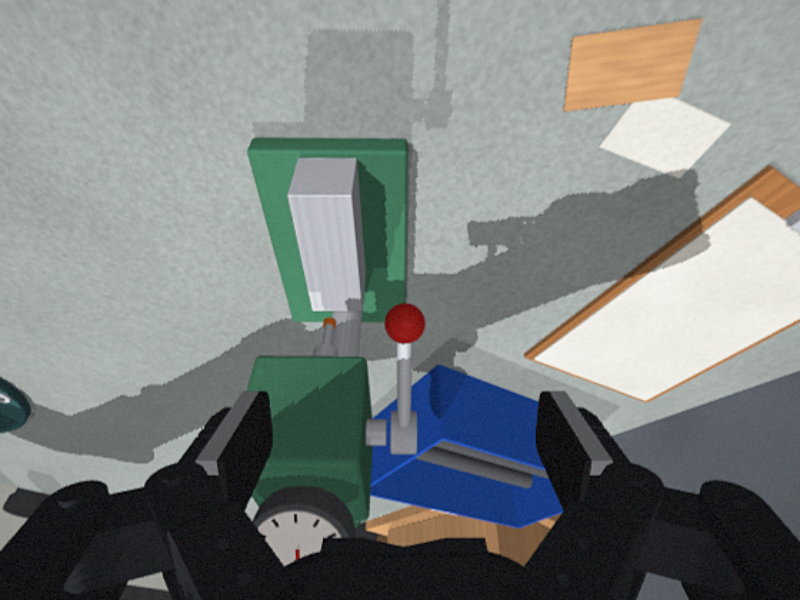

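```bash
python3 - <<'E'
from h import *
s=observe();np.save("w2.npy",np.r_[s["eef_pos"],s["tool_rot"]])
E
```

Call:
send_rows(moves="0 0 0 -0.001 0.022 0 1;0 0 0 0 0.022 0 1;0 0 0 0 0.022 0 0.3;0 0 0 0 0.022 0 -0.2;0 0 0 0 0 0 -0.6;0 0 0 0 0 0 -1;0 0 0 0 0 0 -1;0 0 0 0 0 0 -1;0 0 0 0 0 0 -1;0 0 0 0 0 0 -1", grip_force=25)

```text
clock: 6.78
eef_pos: [0.7113, -0.2094, 0.1759]
tool_rot: [-2.093, -0.003, -0.803]
ft_force: [2.0, 1.3, 2.6]
grip_width: 0.0179
```

Call:
send_rows(moves="0 0 0 0 -0.0103 -0.0051 -1;0 0 0 0 -0.0096 -0.0063 -1;0 0 0 0 -0.0088 -0.0074 -1;0 0 0 0 -0.0078 -0.0084 -1;0 0 0 0 -0.0067 -0.0093 -1;0 0 0 0 -0.0055 -0.0101 -1;0 0 0 0 -0.0043 -0.0106 -1;0 0 0 0 0 0 -1;0 0 0 0 0 0 -1;0 0 0 0 0 0 -1")

```text
clock: 7.62
eef_pos: [0.6927, -0.2268, 0.2507]
tool_rot: [-2.096, -0.002, -0.805]
ft_force: [3.6, 0.5, 4.8]
grip_width: 0.018
```

```bash
python3 - <<'E'
from h import *
ims=[]
for n,o in(("scene",(60,230)),("side",(320,190))):
    im=vision.capture(n);ims.append(cv2.resize(im[o[1]:o[1]+150,o[0]:o[0]+133],(399,450),interpolation=cv2.INTER_CUBIC))
cv2.imwrite("pics/l1.png",np.hstack(ims))
s=observe();print(s["ft_force"],s["grip_width"],s["eef_pos"],s["joint_pos"].round(2))
E
```

```text
[3.90542249 0.68200627 4.25259172] 0.01823424412878361 [ 0.69317271 -0.22637456  0.2498822 ] [-0.34  0.88  0.83  1.42 -0.14  1.31 -0.39]
```

View pics/l1.png

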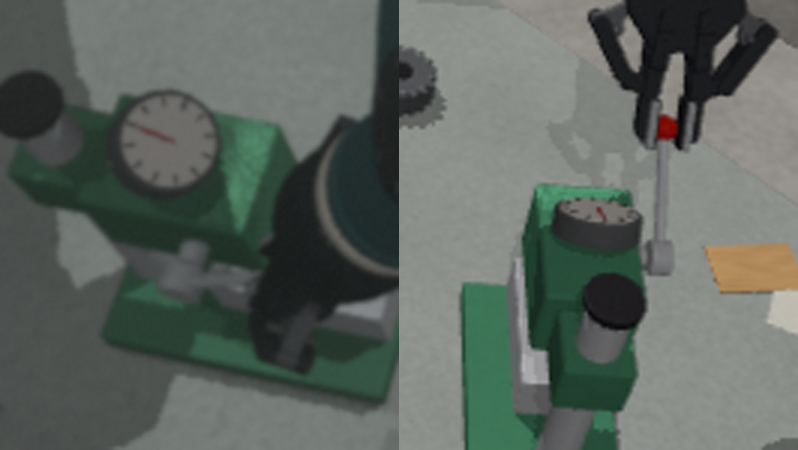

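The lever is up, with the knob still held by the pads at side-crop (666,126). I'll nudge it further to find the stop.

Call:
send_rows(moves="0 0 0 0 -0.0015 -0.004 -1;0 0 0 0 -0.001 -0.004 -1;0 0 0 0 0 0 -1;0 0 0 0 0 0 -1")

```text
clock: 8.05
eef_pos: [0.6908, -0.2286, 0.254]
tool_rot: [-2.092, -0.002, -0.802]
ft_force: [7.2, 0.1, 1.1]
grip_width: 0.0181
```

Call:
send_rows(moves="0 0 0 0 0 0 0;0 0 0 0 0 0 0.5;0 0 0 0 0 0 0.5;0 0 0 0 0 0 0.5;0 0 0 0 -0.03 0 0.5;0 0 0 0 -0.035 0.0 0.5;0 0 0 0 -0.035 0.01 0.5;0 0 0 0 0 0.03 0.5;0 0 0 0 0 0.03 0.5;0 0 0 0 0 0.03 1;0 0 0 0 0 0 1;0 0 0 0 0 0 1")

```text
clock: 9.05
eef_pos: [0.7869, -0.1329, 0.2882]
tool_rot: [-2.098, 0.004, -0.802]
ft_force: [0.4, -0.4, 0.3]
grip_width: 0.086
```

```bash
cat > k.py <<'E'
from f import *
# refine the stand with second wrist view
W2=np.load("w2.npy");Tm=np.eye(4);Tm[:3,:3]=Ro.from_euler('xyz',W2[3:]).as_matrix();Tm[:3,3]=W2[:3]
M=Tm@np.array(c["hand_eye"]);C["wrist2"]=(np.array(c["mtx"]),M[:3,:3].T,-M[:3,:3].T@M[:3,3])
B2=[([-.1,-.06,.022],(250,150)),([-.1,.06,.022],(407,150)),([-.1,-.06,0],(249,139)),([-.095,-.022,.07],(290,195)),([-.095,.022,.07],(355,195)),([-.095,-.022,.022],(298,158)),([-.095,.022,.022],(354,158)),([-.045,-.035,.165],(256,357)),([-.045,.035,.165],(370,358))]
w2=[("wrist2",P,np.array(p)*.7) for P,p in B2]
s3,e=fit(w2,st2);print("w2 only",s3.round(4),e.round(1).tolist())
s4,e=fit(so2+wo+w2,st2);print("all",s4.round(4));np.save("st.npy",s4)
E
python3 k.py; python3 - <<'E'
from m import *
st=np.load("st.npy")
obs={}
for n in("scene","side"):
    vision.capture(n);d=vision.pinpoint("lever_knob",n)[:3];print(n,[(np.round(x["centre"],1).tolist(),round(x["confidence"],2)) for x in d])
    for th in(30,35,40):
        a=np.radians(th);print(th,proj(n,T(st,[-.01-.095*np.cos(a),.058,.2+.095*np.sin(a)])).round(1))
tl=np.array([.5466,.3021,-1.947]);Rg=Rt(tl[2],np.radians(40))
g=T(tl,[-.02,0,.15]);go(Rg,g)
E
```

```text
wrist only [ 0.5998 -0.2397 -2.3637] [[-2.1, 0.7], [-0.3, 2.2], [1.7, -0.4], [-1.7, -0.3], [-0.8, 0.9], [1.1, 1.5], [-0.7, -0.3], [2.8, -1.1], [-0.0, -1.5], [0.6, -1.5]]
all [ 0.5984 -0.2371 -2.3859]
lever above level [-0.12257429] => joint [0.22649156] [ 0.   0.6 -2.7  0.3  0.7  1.4]
knob tri [ 0.7164 -0.2045  0.1905] [-0.2 -0.3 -0.5 -0.1  0.4 -0.5]
[ 0.7141 -0.2078  0.1884]
[ 0.6984 -0.2226  0.2611]
blue [0.601 0.471 0.   ]
or1 [0.464 0.446 0.   ]
or2 [0.43  0.263 0.   ]
w2 only [ 0.6038 -0.2376 -2.3696] [[-2.5, 1.7], [0.4, 1.2], [2.7, -1.0], [-1.3, 0.4], [-1.8, 0.2], [0.4, 0.2], [2.1, 0.0], [1.0, -3.5], [-0.6, -4.5]]
all [ 0.6005 -0.2368 -2.3889]
scene [([154.1, 323.2], 0.65)]
30 [159.5 325.9]
35 [156. 324.]
40 [152.2 322. ]
side [([405.5, 232.4], 0.55)]
30 [407.5 233.5]
35 [408.5 233. ]
40 [409.6 232.8]
at [ 0.7857 -0.1375  0.2928] clk 9.25 rot [-0.1691 -0.3549 -0.2472] rows>= 3.7 | shift before-rot axes [-0.4917  0.0481  0.2002] after-rot axes [-0.3839 -0.1098  0.3531] rows>= 12.8
```

The lever reads about 38° above level, which is roughly 1.0 rad and past the 0.9 threshold. Next I go above the tool and check it with the wrist camera.

Call:
send_rows(moves="0 0 0 -0.041 0.004 0.0167 1;0 0 0 -0.041 0.004 0.0167 1;0 0 0 -0.041 0.004 0.0167 1;0 0 0 -0.041 0.004 0.0167 1;0 0 0 -0.041 0.004 0.0167 1;0 0 0 -0.041 0.004 0.0167 1;0 0 0 -0.041 0.004 0.0167 1;0 0 0 -0.041 0.004 0.0167 1;0 0 0 -0.041 0.004 0.0167 1;0 0 0 -0.041 0.004 0.0167 1;0 0 0 -0.041 0.004 0.0167 1;0 0 0 -0.041 0.004 0.0167 1")

```text
clock: 10.25
eef_pos: [0.5675, 0.2946, 0.1593]
tool_rot: [-2.094, -0.001, -0.807]
ft_force: [0.6, 0.6, 0.4]
grip_width: 0.0852
```

Call:
send_rows(moves="-0.0423 -0.0887 -0.0618 0 0 0 1;-0.0423 -0.0887 -0.0618 0 0 0 1;-0.0423 -0.0887 -0.0618 0 0 0 1;-0.0423 -0.0887 -0.0618 0 0 0 1;0 0 0 0 0 0 1;0 0 0 0 0 0 1")

```text
clock: 10.75
eef_pos: [0.5676, 0.2947, 0.1585]
tool_rot: [-2.266, 0.001, -0.375]
ft_force: [0.4, -1.4, -0.8]
grip_width: 0.0848
```

```bash
python3 - <<'E'
from m import *
tl=np.array([.5466,.3021,-1.947]);Rg=Rt(tl[2],np.radians(40))
go(Rg,T(tl,[-.02,0,.15]))
im=vision.capture("wrist")
for t in("tool","insert"):print(t,[(np.round(x["centre"],1).tolist(),round(x["confidence"],2)) for x in vision.pinpoint(t,"wrist")][:3])
q=np.array([proj("wrist",T(tl,[x,y,.025])) for x,y in((-.05,-.0125),(.05,-.0125),(.05,.0125),(-.05,.0125))])
print(q.round(1).tolist(),proj("wrist",T(tl,[.039,0,.029])))
cv2.imwrite("pics/w3.png",im);cv2.imwrite("pics/w3b.png",cv2.resize(im,(800,600),interpolation=cv2.INTER_CUBIC))
s=observe();np.save("w3.npy",np.r_[s["eef_pos"],s["tool_rot"]])
E
```

```text
at [0.5676 0.2947 0.1585] clk 10.75 rot [-0.0026  0.0018  0.0004] rows>= 0.0 | shift before-rot axes [-0.0222 -0.0057  0.0202] after-rot axes [-0.0222 -0.0058  0.0202] rows>= 0.7
tool [([248.2, 80.6], 0.95), ([165.5, 149.4], 0.67)]
insert [([253.4, 145.4], 0.72)]
[[218.5, 24.6], [238.5, 146.1], [268.1, 146.1], [261.5, 24.6]] [252.0090612  140.13641222]
```

View pics/w3b.png

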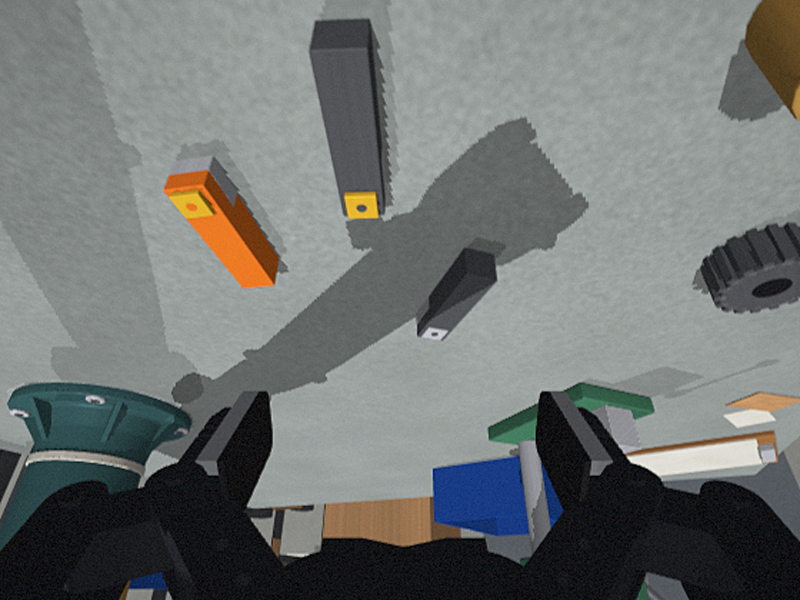

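Close check passed: a dark bar with yellow insert (362,206), tail top corners (310,48) and (371,47). The orange and white-patch bars are separate. Refitting.

```bash
python3 - <<'E'
from m import *
W=np.load("w3.npy");c=vision.calibration("wrist");Tm=np.eye(4);Tm[:3,:3]=Ro.from_euler('xyz',W[3:]).as_matrix();Tm[:3,3]=W[:3]
M=Tm@np.array(c["hand_eye"]);C["wrist"]=(np.array(c["mtx"]),M[:3,:3].T,-M[:3,:3].T@M[:3,3])
B=[([-.05,-.0125,.025],(310,48)),([-.05,.0125,.025],(371,47)),([.039,0,.029],(362,206)),([-.05,-.0125,0],(317,19.5)),([-.05,.0125,0],(368,19.5)),([.048,-.009,.029],(347,219)),([.048,.009,.029],(380,218))]
wo=[("wrist",P,np.array(p)*.7) for P,p in B]
a,e=fit(wo,[.5466,.3021,-1.947]);print(a.round(4),e.round(1).tolist())
b,_=fit(wo+to,a);print(b.round(4));np.save("tl.npy",b)
Rg=Rt(b[2],np.radians(40));d=Rg[:,1]
go(Rg,T(b,[-.008,0,.011])-.08*d); go(Rg,T(b,[-.008,0,.011]))
E
```

```text
[ 0.5441  0.2971 -1.9196] [[0.1, 1.2], [-0.8, 0.7], [-0.1, 0.8], [-0.6, -0.5], [2.8, -1.7], [0.9, -0.5], [-1.0, -0.3]]
[ 0.5442  0.2972 -1.9196]
at [0.5692 0.292  0.1596] clk 10.9 rot [-0.0022 -0.0234 -0.0177] rows>= 0.2 | shift before-rot axes [-0.0271  0.0317  0.0982] after-rot axes [-0.0253  0.031   0.0989] rows>= 2.6
at [0.5692 0.292  0.1596] clk 10.9 rot [-0.0022 -0.0234 -0.0177] rows>= 0.2 | shift before-rot axes [-0.0257  0.1117  0.098 ] after-rot axes [-0.0253  0.111   0.0989] rows>= 3.6
```

Call:
send_rows(moves="-0.002 -0.0234 -0.0177 0 0 0 0.1;0 0 0 -0.0085 0.0103 0.033 0.1;0 0 0 -0.0085 0.0103 0.033 0.1;0 0 0 -0.0085 0.0103 0.033 0.1;0 0 0 0 0 0 0.1;0 0 0 0 0 0 0.1")

```text
clock: 11.4
eef_pos: [0.5616, 0.3558, 0.0689]
tool_rot: [-2.272, 0.005, -0.342]
ft_force: [1.0, -0.4, 0.0]
grip_width: 0.0465
```

```bash
python3 - <<'E'
from m import *
b=np.load("tl.npy");Rg=Rt(b[2],np.radians(40));go(Rg,T(b,[-.008,0,.011]));print(observe()["grip_width"])
im=vision.capture("wrist");print([(np.round(x["centre"],1).tolist(),round(x["confidence"],2)) for x in vision.pinpoint("insert","wrist")][:3],proj("wrist",T(b,[.039,0,.029])))
E
```

```text
at [0.5616 0.3558 0.0689] clk 11.4 rot [0.0033 0.0084 0.0006] rows>= 0.1 | shift before-rot axes [ 0.0036  0.0785 -0.0032] after-rot axes [ 0.0037  0.0785 -0.0034] rows>= 1.9
0.046494872110034745
[([287.4, 271.8], 0.96), ([159.7, 272.3], 0.7), ([91.4, 150.5], 0.69)] [282.73348664 269.51166859]
```

Call:
send_rows(moves="0.003 0.008 0 0.0045 0.0195 -0.0035 0.1;0 0 0 0 0.02 0 0.1;0 0 0 0 0.02 0 0.1;0 0 0 0 0.0175 0 0.1;0 0 0 0 0 0 0.1;0 0 0 0 0 0 -1;0 0 0 0 0 0 -1;0 0 0 0 0 0 -1;0 0 0 0 0 0 -1;0 0 0 0 0 0 -1;0 0 0 0 0 0 -1", grip_force=80)

```text
clock: 12.42
eef_pos: [0.5493, 0.3055, 0.0168]
tool_rot: [-2.267, -0.002, -0.351]
ft_force: [-3.6, 0.6, 6.9]
grip_width: 0.0231
```

Call:
send_rows(moves="0 0 0 0 -0.008 -0.0065 -1;0 0 0 0 -0.015 -0.013 -1;0 0 0 0 -0.023 -0.02 -1;0 0 0 0 -0.03 -0.025 -1;0 0 0 0 -0.03 -0.025 -1;0 0 0 0 -0.03 -0.025 -1;0 0 0 0 -0.03 -0.025 -1;0 0 0 0 0 0 -1;0 0 0 0 0 0 -1")

```text
clock: 13.17
eef_pos: [0.5511, 0.305, 0.235]
tool_rot: [-2.258, -0.008, -0.35]
ft_force: [-0.9, 0.1, -5.6]
grip_width: 0.0228
```

```bash
python3 - <<'E'
from m import *
s=observe();np.save("w4.npy",np.r_[s["eef_pos"],s["tool_rot"]]);print(s["eef_pos"],s["tool_rot"],s["ft_force"],s["grip_width"])
im=vision.capture("wrist");print([(np.round(x["centre"],1).tolist(),round(x["confidence"],2)) for x in vision.pinpoint("insert","wrist")][:3])
cv2.imwrite("pics/w4.png",im)
cv2.imwrite("pics/w4b.png",cv2.resize(im[120:420,80:480],(800,600),interpolation=cv2.INTER_CUBIC))
E
```

```text
[0.55105389 0.3049956  0.23502021] [-2.25781319 -0.00816735 -0.35000298] [-0.90297896  0.14749241 -5.58225142] 0.022802371073062683
[([281.8, 321.6], 0.91), ([170.0, 89.7], 0.75)]
```

View pics/w4b.png

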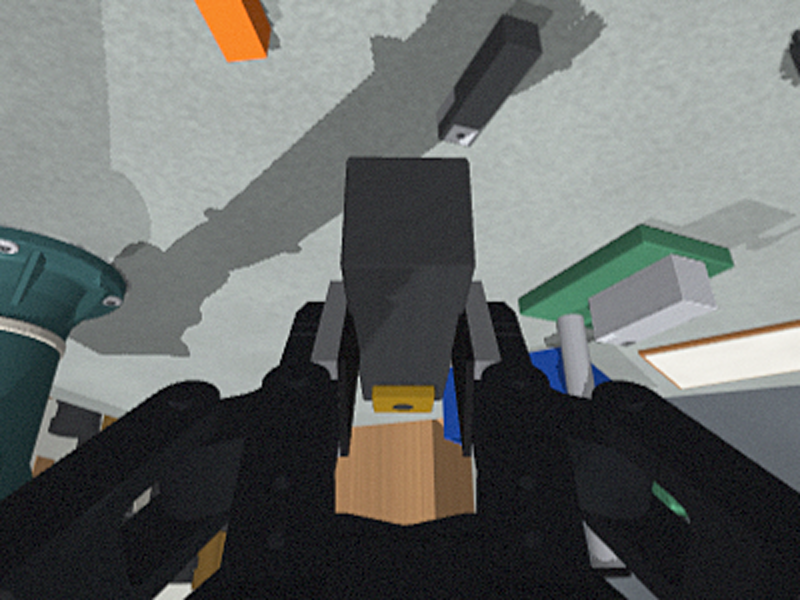

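The tool is held between the pads (crop px): tail face corners (347,157), (468,157), (342,265), (473,263), and insert (403,406). Now I'll fit its pose in the hand.

```bash
cat > p.py <<'E'
from h import *
from scipy.optimize import least_squares
c=vision.calibration("wrist");K=np.array(c["mtx"]);H=np.array(c["hand_eye"]);Hi=np.linalg.inv(H)
cr=lambda x,y:(x/2+80,y/2+120)
B=[([-.05,-.0125,0],cr(347,157)),([-.05,.0125,0],cr(468,157)),([-.05,-.0125,.025],cr(342,265)),([-.05,.0125,.025],cr(473,263)),([.039,0,.029],cr(403,406)),([.030,-.009,.025],cr(373,389)),([.030,.009,.025],cr(433,387))]
# nominal: object axes in tool frame from Rt(0,tilt)^T
def pr(P,p):
    R=Rt(0,p[3]).T@Ro.from_euler('z',p[4]).as_matrix();q=R@np.array(P)+p[:3];q=Hi[:3,:3]@q+Hi[:3,3];q=K@q;return q[:2]/q[2]
def fitp(B): 
    r=least_squares(lambda p:np.concatenate([pr(P,p)-x for P,x in B]),[0,0,0,.7,0],loss='soft_l1',f_scale=1.5,x_scale=[.01,.01,.01,.1,.1]);return r
if __name__=="__main__":
    r=fitp(B);print("origin in tool frame",r.x[:3].round(4),"tilt deg",np.degrees(r.x[3]).round(2),"yaw",np.degrees(r.x[4]).round(2));print(r.fun.reshape(-1,2).round(1).tolist())
    print("expected origin",(Rt(0,np.radians(40)).T@np.array([.008,0,-.013])).round(4))
    np.save("hand.npy",r.x)
E
python3 p.py
```

```text
origin in tool frame [-0.0003  0.0203  0.0041] tilt deg 38.64 yaw -0.63
[[0.5, -0.2], [-0.6, 0.2], [-0.3, -0.6], [0.3, 0.8], [-0.0, 1.3], [-0.2, -1.3], [0.5, -0.1]]
expected origin [0.     0.0151 0.0022]
```

```bash
python3 - <<'E'
from m import *
st=[.6015,-.2365,-2.372];np.save("st.npy",st)
go(Rt(st[2],np.radians(39.9)),T(st,[-.2,-.09,.225]))
E
```

```text
at [0.548  0.3051 0.2305] clk 13.27 rot [-0.0031  0.3457  0.2903] rows>= 3.6 | shift before-rot axes [ 0.2421  0.1779 -0.2049] after-rot axes [ 0.3362  0.093  -0.1027] rows>= 8.8
```

Call:
send_rows(moves="0 0 0 0.012 0.0089 -0.0102 -1;0 0 0 0.023 0.0169 -0.0195 -1;0 0 0 0.023 0.0169 -0.0195 -1;0 0 0 0.023 0.0169 -0.0195 -1;0 0 0 0.023 0.0169 -0.0195 -1;0 0 0 0.023 0.0169 -0.0195 -1;0 0 0 0.023 0.0169 -0.0195 -1;0 0 0 0.023 0.0169 -0.0195 -1;0 0 0 0.023 0.0169 -0.0195 -1;0 0 0 0.023 0.0169 -0.0195 -1;0 0 0 0.023 0.0169 -0.0195 -1")

```text
clock: 14.18
eef_pos: [0.6816, -0.0348, 0.2238]
tool_rot: [-2.268, 0.002, -0.35]
ft_force: [0.9, 0.0, -5.2]
grip_width: 0.0227
```

Call:
send_rows(moves="0 0.058 0.0485 0 0 0 -1;0 0.0865 0.0725 0 0 0 -1;0 0.0865 0.0725 0 0 0 -1;0 0.058 0.0485 0 0 0 -1;0 0.058 0.0485 0 0 0 -1;0 0 0 0 0 0 -1;0 0 0 0 0 0 -1;0 0 0 0 0 0 -1")

```text
clock: 14.85
eef_pos: [0.6819, -0.033, 0.225]
tool_rot: [-2.267, 0.0, -0.801]
ft_force: [-0.8, -0.3, -4.4]
grip_width: 0.0229
```

```bash
python3 - <<'E'
from m import *
st=np.load("st.npy")
s=observe();np.save("w5.npy",np.r_[s["eef_pos"],s["tool_rot"]]);print(s["joint_pos"].round(2),s["grip_width"])
go(Rt(st[2],np.radians(39.9)),T(st,[-.2,-.09,.225]))
im=vision.capture("wrist")
for t in("stand","anvil","gauge_foot","head","lever_pivot","lever_knob","insert"):print(t,[(np.round(x["centre"],1).tolist(),round(x["confidence"],2)) for x in vision.pinpoint(t,"wrist")][:3])
P={"foot":[0,0,.13],"base-":[-.1,-.06,.022],"base+":[-.1,.06,.022],"anv-":[-.095,-.022,.07],"anv+":[-.095,.022,.07],"hd-":[-.045,-.035,.165],"hd+":[-.045,.035,.165]}
im2=im.copy()
for k,v in P.items():
    q=proj("wrist",T(st,v));print(k,q.round(1));cv2.drawMarker(im2,tuple(q.round().astype(int)),(255,0,255),cv2.MARKER_CROSS,7,1)
cv2.imwrite("pics/w5.png",im);cv2.imwrite("pics/w5b.png",cv2.resize(im2[100:400,210:540],(800,727))[:600])
cv2.imwrite("pics/w5b.png",cv2.resize(im2[110:350,220:540],(800,600),interpolation=cv2.INTER_CUBIC))
E
```

```text
[-0.6   0.96  0.84  1.4  -0.13  1.48 -0.62] 0.02287560582560707
at [ 0.6819 -0.033   0.225 ] clk 14.85 rot [-0.0003  0.0004 -0.0003] rows>= 0.0 | shift before-rot axes [ 0.0002 -0.0004  0.0005] after-rot axes [ 0.0002 -0.0004  0.0005] rows>= 0.0
stand [([345.5, 173.5], 0.71), ([284.2, 322.9], 0.21)]
anvil [([352.4, 218.1], 0.55)]
gauge_foot [([356.5, 259.6], 0.67), ([424.3, 320.6], 0.63)]
head [([371.2, 276.7], 0.85)]
lever_pivot [([425.0, 319.2], 0.58)]
lever_knob [([483.0, 375.9], 0.68)]
insert []
foot [358.2 260.4]
base- [309.2 131.9]
base+ [418.8 131.8]
anv- [347.9 168.8]
anv+ [390.7 168.7]
hd- [336.6 274.4]
hd+ [406.4 274.4]
```

View pics/w5b.png

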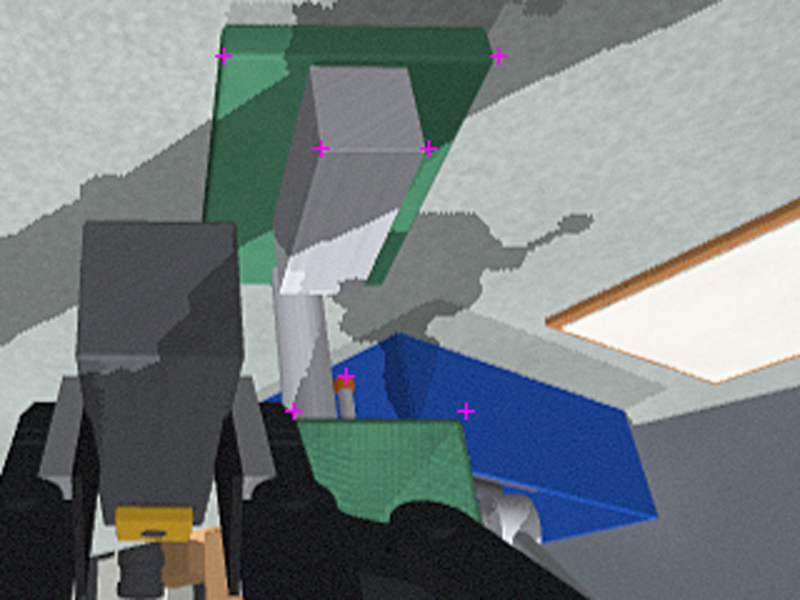

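The view shows the anvil, the head and the orange foot at crop (344,380), with the predicted crosses within 1–4 px. Refitting the stand with this view.

```bash
cat > q.py <<'E'
from m import *
W=np.load("w5.npy");c=vision.calibration("wrist");Tm=np.eye(4);Tm[:3,:3]=Ro.from_euler('xyz',W[3:]).as_matrix();Tm[:3,3]=W[:3]
M=Tm@np.array(c["hand_eye"]);C["wrist"]=(np.array(c["mtx"]),M[:3,:3].T,-M[:3,:3].T@M[:3,3])
B=[([-.1,-.06,.022],(221,55)),([-.1,.06,.022],(491,60)),([-.095,-.022,.07],(317,152)),([-.095,.022,.07],(421,152)),([-.095,-.022,.022],(310,66)),([-.095,.022,.022],(407,68)),([-.045,-.035,.165],(296,421)),([-.045,.035,.165],(463,421)),([0,0,.1295],(344,380))]
wo=[("wrist",P,np.array(p)/2.5+[220,110]) for P,p in B]
st,e=fit(wo,np.load("st.npy"));print("w5",st.round(4),e.round(1).tolist())
sl,_=fit(wo[:6]+wo[8:],st);print("no head",sl.round(4))
so2=[o for o in so if o[1]!=knob]
sa,_=fit(wo+so2,st);print("w/ scene,side",sa.round(4))
for a in(st,sl,sa):
    Y=-2.37;print(a[0]*np.cos(Y)+a[1]*np.sin(Y),-a[0]*np.sin(Y)+a[1]*np.cos(Y))
E
python3 q.py
```

```text
w5 [ 0.5989 -0.2368 -2.3725] [[0.3, 1.7], [1.9, -0.0], [0.4, 0.0], [1.6, 0.1], [-1.3, 0.7], [-0.4, 0.0], [-2.8, -2.0], [0.1, -1.8], [-0.3, -0.3]]
no head [ 0.5986 -0.2358 -2.3787]
w/ scene,side [ 0.5986 -0.2356 -2.3809]
-0.2642134479616296 0.5873662468445534
-0.2646749570840403 0.5864582443391685
-0.2647545258310854 0.5862822676422774
```

```bash
cat > r.py <<'E'
from m import *
st=np.array([.5988,-.2363,-2.375]);np.save("st.npy",st);R=Rt(st[2],np.radians(39.9))
for x,z in((-.2,.1004),(-.0485,.1004),(-.0485,.0884)):go(R,T(st,[x,.0003,z]))
E
python3 r.py
```

```text
at [ 0.6827 -0.0331  0.2267] clk 15.25 rot [-0.0021  0.0006  0.0029] rows>= 0.0 | shift before-rot axes [0.0882 0.0982 0.0797] after-rot axes [0.0885 0.0978 0.08  ] rows>= 3.7
at [ 0.6827 -0.0331  0.2267] clk 15.25 rot [-0.0021  0.0006  0.0029] rows>= 0.0 | shift before-rot axes [ 0.0879  0.1952 -0.0367] after-rot axes [ 0.0885  0.195  -0.0363] rows>= 5.2
at [ 0.6827 -0.0331  0.2267] clk 15.25 rot [-0.0021  0.0006  0.0029] rows>= 0.0 | shift before-rot axes [ 0.0878  0.2044 -0.029 ] after-rot axes [ 0.0885  0.2042 -0.0286] rows>= 5.4
```

Call:
send_rows(moves="0 0 0.003 0.0177 0.0196 0.016 -1;0 0 0 0.0177 0.0196 0.016 -1;0 0 0 0.0177 0.0196 0.016 -1;0 0 0 0.0177 0.0196 0.016 -1;0 0 0 0.0177 0.0196 0.016 -1;0 0 0 0 0 0 -1;0 0 0 0 0 0 -1")

```text
clock: 15.83
eef_pos: [0.7418, -0.0992, 0.0978]
tool_rot: [-2.269, 0.003, -0.807]
ft_force: [0.2, -0.1, -4.3]
grip_width: 0.0229
```

```bash
python3 r.py; sleep 0; python3 r.py | head -1
```

```text
at [ 0.7418 -0.0992  0.0978] clk 15.83 rot [ 0.0019  0.0003 -0.004 ] rows>= 0.0 | shift before-rot axes [-0.0001 -0.0032 -0.0002] after-rot axes [-0.0001 -0.0032 -0.0002] rows>= 0.1
at [ 0.7418 -0.0992  0.0978] clk 15.83 rot [ 0.0019  0.0003 -0.004 ] rows>= 0.0 | shift before-rot axes [ 0.0002  0.0942 -0.1162] after-rot axes [-1.000e-04  9.400e-02 -1.164e-01] rows>= 3.6
at [ 0.7418 -0.0992  0.0978] clk 15.83 rot [ 0.0019  0.0003 -0.004 ] rows>= 0.0 | shift before-rot axes [ 0.0003  0.1034 -0.1085] after-rot axes [-1.000e-04  1.032e-01 -1.087e-01] rows>= 3.6
at [ 0.7418 -0.0992  0.0978] clk 15.83 rot [ 0.0019  0.0003 -0.004 ] rows>= 0.0 | shift before-rot axes [-0.0001 -0.0032 -0.0002] after-rot axes [-0.0001 -0.0032 -0.0002] rows>= 0.1
```

Call:
send_rows(moves="0 0 0 0 0.0118 -0.0145 -1;0 0 0 0 0.0118 -0.0145 -1;0 0 0 0 0.0118 -0.0145 -1;0 0 0 0 0.0118 -0.0145 -1;0 0 0 0 0.0118 -0.0145 -1;0 0 0 0 0.0118 -0.0145 -1;0 0 0 0 0.0118 -0.0145 -1;0 0 0 0 0.0114 -0.0145 -1;0 0 0 0 0 0 -1;0 0 0 0 0 0 -1")

```text
clock: 16.67
eef_pos: [0.6353, -0.2021, 0.1045]
tool_rot: [-2.264, -0.001, -0.806]
ft_force: [-0.3, -1.0, -4.5]
grip_width: 0.0224
```

```bash
cat > v.py <<'E'
from m import *
def avg(n=4):
    P=[];A=[]
    for i in range(n):
        im=vision.capture("wrist");s=observe();P.append(s["eef_pos"]);A.append(s["tool_rot"])
    s["eef_pos"]=np.mean(P,0);s["tool_rot"]=np.mean(A,0);return s,im
if __name__=="__main__":
    s,im=avg();st=np.load("st.npy");R=Rt(st[2],np.radians(39.9));print(s["ft_force"],s["grip_width"])
    for x,z in((-.0485,.1004),(-.0485,.0884)):go(R,T(st,[x,.0003,z]),s)
    print("foot pred",proj("wrist",T(st,[0,0,.1295])),[(t,[(np.round(x["centre"],1).tolist(),round(x["confidence"],2)) for x in vision.pinpoint(t,"wrist")][:2]) for t in("insert","gauge_foot")])
    cv2.imwrite("pics/w6.png",im);cv2.imwrite("pics/w6b.png",cv2.resize(im[150:390,120:440],(800,600),interpolation=cv2.INTER_CUBIC))
E
python3 v.py
```

```text
[-0.65198331  0.84098359 -5.16104223] 0.022557963079590224
at [ 0.6373 -0.2002  0.103 ] clk 16.87 rot [-0.0045  0.001   0.0016] rows>= 0.0 | shift before-rot axes [-0.0004  0.0047 -0.0017] after-rot axes [-0.0004  0.0047 -0.0017] rows>= 0.1
at [ 0.6373 -0.2002  0.103 ] clk 16.87 rot [-0.0045  0.001   0.0016] rows>= 0.0 | shift before-rot axes [-0.0004  0.014   0.006 ] after-rot axes [-0.0004  0.0139  0.006 ] rows>= 0.4
foot pred [280.77635544 353.55906371] [('insert', [([281.3, 323.4], 0.85), ([280.2, 248.2], 0.5)]), ('gauge_foot', [([279.4, 351.2], 0.72)])]
```

View pics/w6b.png

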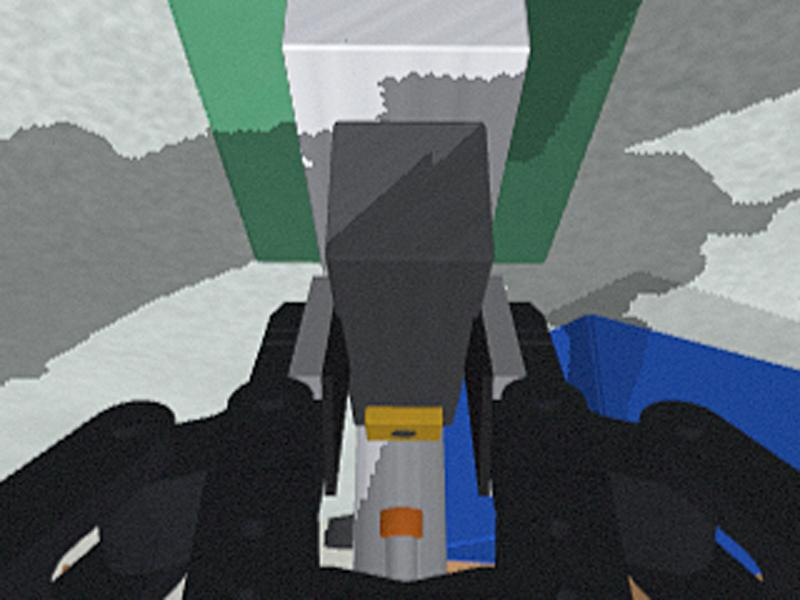

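The tool is centred over the anvil: insert (404,422) and foot (402,520) share a column. Making the small correction, then lowering.

Call:
send_rows(moves="0 0 0 0 0.0024 -0.0008 -1;0 0 0 0 0.0023 -0.0009 -1;0 0 0 0 0.0015 0.0013 -1;0 0 0 0 0.0015 0.0013 -1;0 0 0 0 0.0015 0.0013 -1;0 0 0 0 0.0015 0.0013 -1;0 0 0 0 0.0008 0.0006 -1;0 0 0 0 0 0 -1;0 0 0 0 0 0 -1")

```text
clock: 17.72
eef_pos: [0.6327, -0.2045, 0.0905]
tool_rot: [-2.266, 0.001, -0.804]
ft_force: [-0.4, 0.4, -4.6]
grip_width: 0.0226
```

```bash
python3 v.py
```

```text
[-0.25466426  0.49527681 -5.40897196] 0.022633631895497493
at [ 0.6327 -0.2046  0.0908] clk 17.92 rot [-0.0017 -0.0001 -0.0003] rows>= 0.0 | shift before-rot axes [-0.0004 -0.0088 -0.0046] after-rot axes [-0.0004 -0.0088 -0.0046] rows>= 0.2
at [ 0.6327 -0.2046  0.0908] clk 17.92 rot [-0.0017 -0.0001 -0.0003] rows>= 0.0 | shift before-rot axes [-0.0004  0.0005  0.0031] after-rot axes [-0.0004  0.0005  0.0031] rows>= 0.1
foot pred [280.75923261 374.02019721] [('insert', [([281.2, 321.1], 0.81)]), ('gauge_foot', [([277.9, 374.7], 0.46)])]
```

Call:
send_rows(moves="0 0 0 0 -0.0006 0.0008 -1;0 0 0 0 0.0006 0.0005 -1;0 0 0 0 0.0006 0.0005 -1;0 0 0 0 0 0 -1;0 0 0 0 0 0 -1")

```text
clock: 18.43
eef_pos: [0.6333, -0.2038, 0.0889]
tool_rot: [-2.266, 0.001, -0.804]
ft_force: [0.2, -0.2, -5.3]
grip_width: 0.022
```

Call:
send_rows(moves="0 0 0 0 0.0006 0.0005 -1;0 0 0 0 0 0 -1;0 0 0 0 0 0 -1")

```text
clock: 18.68
eef_pos: [0.6333, -0.2038, 0.0882]
tool_rot: [-2.265, 0.001, -0.805]
ft_force: [-0.3, -0.4, -4.5]
grip_width: 0.0228
```

Call:
send_rows(moves="0 0 0 0 0.0006 0.0005 -1;0 0 0 0 0 0 -1;0 0 0 0 0 0 -1")

```text
clock: 18.93
eef_pos: [0.6333, -0.2038, 0.0874]
tool_rot: [-2.266, 0.001, -0.804]
ft_force: [-0.2, 0.2, -4.8]
grip_width: 0.0228
```

Call:
send_rows(moves="0 0 0 0 0.0006 0.0005 -1;0 0 0 0 0 0 -1;0 0 0 0 0 0 -1")

```text
clock: 19.18
eef_pos: [0.6335, -0.2039, 0.0869]
tool_rot: [-2.266, 0.0, -0.804]
ft_force: [0.7, -0.3, -3.5]
grip_width: 0.0226
```

Call:
send_rows(moves="0 0 0 0 0.0006 0.0005 -1;0 0 0 0 0 0 -1;0 0 0 0 0 0 -1")

```text
clock: 19.43
eef_pos: [0.6334, -0.204, 0.0868]
tool_rot: [-2.266, 0.0, -0.805]
ft_force: [-0.1, 2.7, 1.5]
grip_width: 0.0226
```

Call:
send_rows(moves="0 0 0 0 0.0006 0.0005 -1;0 0 0 0 0 0 -1;0 0 0 0 0 0 -1")

```text
clock: 19.68
eef_pos: [0.6334, -0.204, 0.0868]
tool_rot: [-2.267, 0.0, -0.805]
ft_force: [-0.4, 3.5, 4.4]
grip_width: 0.0227
```

Contact: the wrist force rose from -5 to +4 N. By my numbers the insert is about 1 mm from the axis. Opening the fingers.

Call:
send_rows(moves="0 0 0 0 0 0 -0.4;0 0 0 0 0 0 -0.3;0 0 0 0 0 0 -0.2;0 0 0 0 0 0 -0.1;0 0 0 0 0 0 0;0 0 0 0 0 0 0.1;0 0 0 0 0 0 0.1;0 0 0 0 -0.006 0 0.1;0 0 0 0 -0.02 0 0.1;0 0 0 0 -0.03 0.0 0.1;0 0 0 0 -0.03 0.0 0.1")

```text
clock: 20.6
eef_pos: [0.6727, -0.1654, 0.1518]
tool_rot: [-2.267, 0.002, -0.806]
ft_force: [0.6, -0.1, -0.8]
grip_width: 0.0471
```

Call:
send_rows(moves="0 0 0 0 -0.025 0.01 0.1;0 0 0 0 -0.02 0.02 0.1;0 0 0 0 0 0 0.1;0 0 0 0 0 0 0.1")

```text
clock: 20.93
eef_pos: [0.7124, -0.1274, 0.1665]
tool_rot: [-2.263, 0.0, -0.8]
ft_force: [-0.5, 0.3, -0.5]
grip_width: 0.0466
```

```bash
python3 - <<'E'
from v import *
s,im=avg(4);np.save("w7.npy",np.r_[s["eef_pos"],s["tool_rot"]]);st=np.load("st.npy")
print(s["eef_pos"],s["tool_rot"],s["clock"],s["grip_width"])
for t in("insert","gauge_foot","anvil","tool"):print(t,[(np.round(x["centre"],1).tolist(),round(x["confidence"],2)) for x in vision.pinpoint(t,"wrist")][:3])
for k,v in{"insert":[0,0,.099],"foot":[0,0,.1295],"tail-":[-.089,-.0125,.095],"tail+":[-.089,.0125,.095],"anv-":[-.095,-.022,.07],"anv+":[-.095,.022,.07]}.items():
    q=proj("wrist",T(st,v));print(k,q.round(1))
cv2.imwrite("pics/w7.png",im);cv2.imwrite("pics/w7b.png",cv2.resize(im[120:360,120:440],(800,600),interpolation=cv2.INTER_CUBIC))
E
```

```text
[ 0.70969164 -0.13027044  0.16653727] [-2.26666906e+00  6.77012170e-04 -8.05264936e-01] 21.1333 0.046740113260657024
insert [([282.2, 264.0], 0.63)]
gauge_foot [([282.4, 298.5], 0.71), ([354.7, 379.7], 0.63)]
anvil [([281.4, 242.5], 0.86)]
tool [([284.6, 220.3], 0.73), ([355.0, 377.9], 0.48)]
insert [281.8 268.2]
foot [281.7 298.1]
tail- [265.6 219.4]
tail+ [297.6 219.4]
anv- [254.4 188.9]
anv+ [308.9 189. ]
```

View pics/w7b.png

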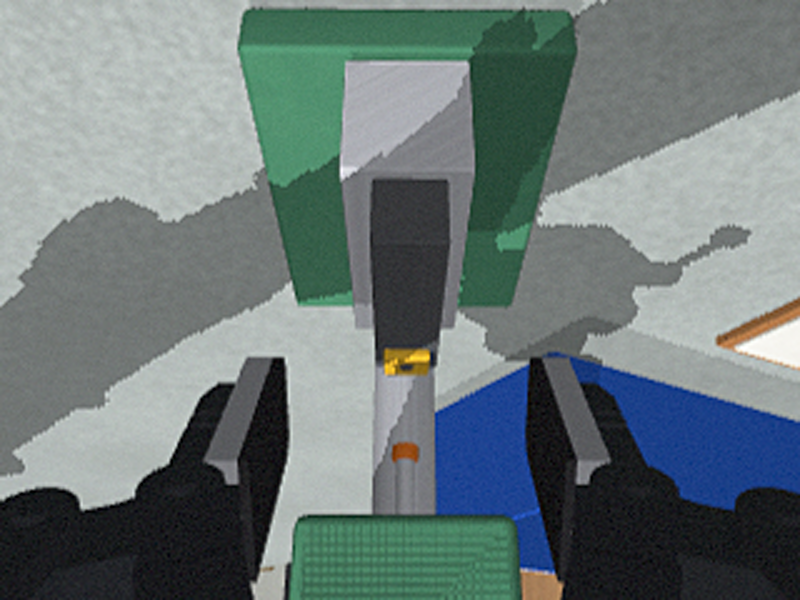

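The tool lies straight on the anvil. Its insert appears a few px nearer the front than predicted, so I'll measure edges numerically before continuing.

```bash
python3 - <<'E'
from m import *
im=cv2.imread("pics/w7.png");g=cv2.cvtColor(im,cv2.COLOR_BGR2GRAY).astype(float)
print("tail col 278-286 rows186-224",g[186:224,275:290].mean(1).round().astype(int).tolist())
print("anvil cols 258-264",g[180:200,259:265].mean(1).round().astype(int).tolist(),"right",g[180:200,302:307].mean(1).round().astype(int).tolist())
hsv=cv2.cvtColor(im,cv2.COLOR_BGR2HSV)
m=cv2.inRange(hsv,(20,120,80),(35,255,255));m[:240]=0;m[290:]=0;m[:,:265]=0;m[:,305:]=0
ys,xs=np.nonzero(m);print("insert",xs.min(),xs.max(),ys.min(),ys.max(),xs.mean(),ys.mean())
st=np.load("st.npy");W=np.load("w7.npy");c=vision.calibration("wrist");Tm=np.eye(4);Tm[:3,:3]=Ro.from_euler('xyz',W[3:]).as_matrix();Tm[:3,3]=W[:3]
M=Tm@np.array(c["hand_eye"]);C["wrist"]=(np.array(c["mtx"]),M[:3,:3].T,-M[:3,:3].T@M[:3,3])
for dx in(-.006,-.003,0,.003):
    print(dx,"tailtop,tailbot,ins near-bottom,ins near-top,ins far-top",[proj("wrist",T(st,[dx+x,0,z]),C["wrist"])[1].round(1) for x,z in((-.089,.095),(-.089,.07),(-.009,.095),(-.009,.099),(.009,.099))],"anvil",proj("wrist",T(st,[-.095,0,.07]),C["wrist"])[1].round(1))
for n in("scene","side"):
    im=vision.capture(n);cv2.imwrite(f"pics/{n}2.png",im)
    for t in("insert","tool"):print(n,t,[(np.round(x["centre"],1).tolist(),round(x["confidence"],2)) for x in vision.pinpoint(t,n)])
    print(proj(n,T(st,[0,0,.099])),proj(n,T(st,[-.039,0,.07])))
E
```

```text
tail col 278-286 rows186-224 [130, 134, 130, 117, 116, 88, 50, 53, 56, 55, 56, 57, 56, 57, 56, 56, 57, 56, 56, 56, 58, 56, 56, 54, 56, 56, 57, 56, 55, 55, 60, 56, 48, 51, 51, 49, 51, 49]
anvil cols 258-264 [174, 175, 175, 178, 179, 177, 184, 193, 174, 135, 122, 115, 116, 117, 116, 117, 116, 117, 118, 116] right [131, 131, 127, 128, 130, 131, 131, 139, 133, 117, 118, 119, 119, 118, 120, 119, 118, 118, 119, 120]
insert 273 291 259 269 282.26011560693644 264.1271676300578
-0.006 tailtop,tailbot,ins near-bottom,ins near-top,ins far-top [np.float64(215.4), np.float64(189.0), np.float64(258.4), np.float64(262.2), np.float64(269.3)] anvil 189.0
-0.003 tailtop,tailbot,ins near-bottom,ins near-top,ins far-top [np.float64(217.4), np.float64(191.2), np.float64(259.7), np.float64(263.4), np.float64(270.4)] anvil 189.0
0 tailtop,tailbot,ins near-bottom,ins near-top,ins far-top [np.float64(219.4), np.float64(193.3), np.float64(260.9), np.float64(264.7), np.float64(271.5)] anvil 189.0
0.003 tailtop,tailbot,ins near-bottom,ins near-top,ins far-top [np.float64(221.4), np.float64(195.5), np.float64(262.1), np.float64(265.8), np.float64(272.6)] anvil 189.0
scene insert [([141.4, 308.5], 0.98), ([415.3, 175.7], 0.97), ([363.1, 144.3], 0.79)]
scene tool [([403.6, 168.5], 0.94), ([161.7, 320.4], 0.82), ([295.8, 163.2], 0.58), ([358.0, 139.1], 0.57)]
[138.86798859 311.24478825] [161.09994225 319.99271153]
side insert [([181.4, 194.0], 0.89), ([207.2, 167.5], 0.79), ([187.4, 228.9], 0.66), ([373.3, 303.1], 0.54)]
side tool [([171.6, 203.4], 0.84), ([205.2, 182.7], 0.7), ([196.5, 243.0], 0.62)]
[371.78938296 302.88300523] [368.29436867 295.32419531]
```

```bash
cat > d.py <<'E'
from v import *
st=np.load("st.npy");Y=st[2];R=Rt(Y,np.radians(39.9));d=R[:,1]
kn=lambda th:T(st,[-.01-.095*np.cos(np.radians(th)),.058,.2+.095*np.sin(np.radians(th))])
if __name__=="__main__":
    s,im=avg(3)
    print("tri",tri([("scene",(154.1,323.2)),("side",(405.5,232.4))]),"model 39",kn(39))
    k=kn(39)
    print("knob wrist",proj("wrist",k),[(np.round(x["centre"],1).tolist(),round(x["confidence"],2)) for x in vision.pinpoint("lever_knob","wrist")][:2])
    go(R,k-.08*d,s);go(R,k+.017*d,s)
    th=np.linspace(39,-22,9);print((np.diff([kn(t) for t in th],axis=0)@R).round(4))
E
python3 d.py
```

```text
tri [ 0.70055633 -0.2175554   0.25531797] model 39 [ 0.69941386 -0.21992532  0.25978544]
knob wrist [390.8038443  494.53493349] []
at [ 0.7104 -0.1297  0.1665] clk 21.78 rot [-0.0018  0.0001 -0.0005] rows>= 0.0 | shift before-rot axes [ 0.0573 -0.1065 -0.1137] after-rot axes [ 0.0573 -0.1063 -0.1139] rows>= 4.0
at [ 0.7104 -0.1297  0.1665] clk 21.78 rot [-0.0018  0.0001 -0.0005] rows>= 0.0 | shift before-rot axes [ 0.0573 -0.0095 -0.1139] after-rot axes [ 0.0573 -0.0093 -0.1139] rows>= 3.1
[[-0.      0.0033  0.0122]
 [ 0.      0.0048  0.0117]
 [-0.      0.0063  0.0109]
 [ 0.      0.0077  0.01  ]
 [ 0.      0.009   0.0089]
 [-0.      0.0101  0.0076]
 [-0.      0.011   0.0062]
 [ 0.      0.0117  0.0047]]
```

Call:
send_rows(moves="0 0 0 0 -0.027 0 0.1;0 0 0 0 -0.027 0 0.3;0 0 0 0 -0.027 -0.02 0.6;0 0 0 0.0143 -0.0253 -0.02 0.6;0 0 0 0.0143 0 -0.025 0.6;0 0 0 0.0143 0 -0.025 0.6;0 0 0 0.0143 0 -0.0239 0.6;0 0 0 0 0 0 0.6;0 0 0 0 0 0 0.6")

```text
clock: 22.58
eef_pos: [0.7352, -0.1873, 0.3231]
tool_rot: [-2.265, -0.002, -0.809]
ft_force: [-0.5, 0.7, -0.9]
grip_width: 0.0683
```

```bash
python3 - <<'E'
from d import *
s,im=avg(3);cv2.imwrite("pics/w8.png",im);k=kn(39)
print("pred",[proj("wrist",kn(t)).round(1).tolist() for t in(36,39,42)],[(np.round(x["centre"],1).tolist(),round(x["confidence"],2)) for x in vision.pinpoint("lever_knob","wrist")][:2])
hsv=cv2.cvtColor(im,cv2.COLOR_BGR2HSV);m=cv2.inRange(hsv,(0,150,60),(6,255,255))|cv2.inRange(hsv,(174,150,60),(180,255,255))
n,l,S,ce=cv2.connectedComponentsWithStats(m);i=1+S[1:,4].argmax();print(S[i],ce[i])
go(R,k+.017*d,s)
E
```

```text
pred [[284.1, 218.7], [284.1, 225.4], [284.1, 232.1]] [([288.9, 220.6], 0.88)]
[271 211  27  27 546] [284.02380952 223.9047619 ]
at [ 0.7363 -0.1834  0.3202] clk 22.73 rot [-0.0028  0.0014 -0.0013] rows>= 0.0 | shift before-rot axes [ 0.0008  0.0966 -0.0013] after-rot axes [ 0.0007  0.0966 -0.001 ] rows>= 2.3
```

Call:
send_rows(moves="0 0 0 0.0007 0.025 -0.001 0.6;0 0 0 0 0.025 0 0.6;0 0 0 0 0.025 0 0.2;0 0 0 0 0.0216 0 -0.1;0 0 0 0 0 0 -0.4;0 0 0 0 0 0 -0.7;0 0 0 0 0 0 -1;0 0 0 0 0 0 -1;0 0 0 0 0 0 -1;0 0 0 0 0 0 -1", grip_force=25)

```text
clock: 23.62
eef_pos: [0.6917, -0.2278, 0.2467]
tool_rot: [-2.265, 0.001, -0.804]
ft_force: [-1.4, -2.7, -8.7]
grip_width: 0.018
```

Call:
send_rows(moves="0 0 0 0 0.0033 0.0122 -1;0 0 0 0 0.0048 0.0117 -1;0 0 0 0 0.0063 0.0109 -1;0 0 0 0 0.0077 0.01 -1;0 0 0 0 0.009 0.0089 -1;0 0 0 0 0.0101 0.0076 -1;0 0 0 0 0.011 0.0062 -1;0 0 0 0 0.0117 0.0047 -1;0 0 0 0 0 0 -1;0 0 0 0 0 0 -1")

```text
clock: 24.45
eef_pos: [0.7038, -0.2166, 0.1486]
tool_rot: [-2.261, 0.001, -0.801]
ft_force: [4.7, 3.4, -4.7]
grip_width: 0.0177
```

```bash
python3 - <<'E'
from d import *
s=observe();print(s["ft_force"],s["grip_width"],s["eef_pos"])
for n in("scene","side"):
    im=vision.capture(n);cv2.imwrite(f"pics/{n}3.png",im)
    print(n,[(np.round(x["centre"],1).tolist(),round(x["confidence"],2)) for x in vision.pinpoint("lever_knob",n)][:2],[proj(n,kn(t)).round(1).tolist() for t in(-20,-17,-10)])
E
```

```text
[ 4.66419832  3.4062718  -4.70564376] 0.017659159852189302 [ 0.7037793  -0.21656285  0.14860731]
scene [([173.7, 342.4], 0.76)] [[172.9, 339.7], [173.3, 339.1], [173.7, 337.4]]
side [([398.0, 247.9], 0.68)] [[397.8, 253.0], [398.2, 251.3], [399.1, 247.4]]
```

Call:
send_rows(moves="0 0 0 0 0.004 0.0012 -1;0 0 0 0 0.004 0.0012 -1;0 0 0 0 0 0 -1;0 0 0 0 0 0 -1")

```text
clock: 24.98
eef_pos: [0.703, -0.2176, 0.1459]
tool_rot: [-2.26, -0.001, -0.801]
ft_force: [5.3, 7.9, 7.3]
grip_width: 0.0181
```

Call:
send_rows(moves="0 0 0 0 0 0 -0.2;0 0 0 0 0 0 0.3;0 0 0 0 0 0 0.6;0 0 0 0 0 0 0.6;0 0 0 0 -0.02 0 0.6;0 0 0 0 -0.03 0 0.6;0 0 0 0 -0.035 0 0.6;0 0 0 0 -0.02 0.01 0.6;0 0 0 0 0 0 0.6;0 0 0 0 0 0 0.6")

```text
clock: 25.82
eef_pos: [0.7543, -0.1682, 0.2189]
tool_rot: [-2.265, -0.0, -0.803]
ft_force: [-0.4, 0.1, -1.1]
grip_width: 0.0684
```

```bash
python3 - <<'E'
from d import *
s,im=avg(3);cv2.imwrite("pics/w9.png",im);print(s["eef_pos"],s["clock"],s["ft_force"])
print("pred",{t:proj("wrist",kn(t)).round(1).tolist() for t in(-20,-17,-13)},"foot on insert",proj("wrist",T(st,[0,0,.099])))
hsv=cv2.cvtColor(im,cv2.COLOR_BGR2HSV);m=cv2.inRange(hsv,(0,150,60),(6,255,255))|cv2.inRange(hsv,(174,150,60),(180,255,255))
n,l,S,ce=cv2.connectedComponentsWithStats(m);i=1+S[1:,4].argmax();print(S[i],ce[i])
cv2.imwrite("pics/w9b.png",cv2.resize(im[90:330,120:440],(800,600),interpolation=cv2.INTER_CUBIC))
E
```

```text
[ 0.75204974 -0.16976052  0.21785357] 25.9667 [0.18611357 0.28815673 0.7755335 ]
pred {-20: [282.3, 239.1], -17: [282.2, 244.0], -13: [282.2, 251.1]} foot on insert [229.98814183 225.07555053]
[270 226  27  26 553] [282.92766727 238.47016275]
```

View pics/w9b.png

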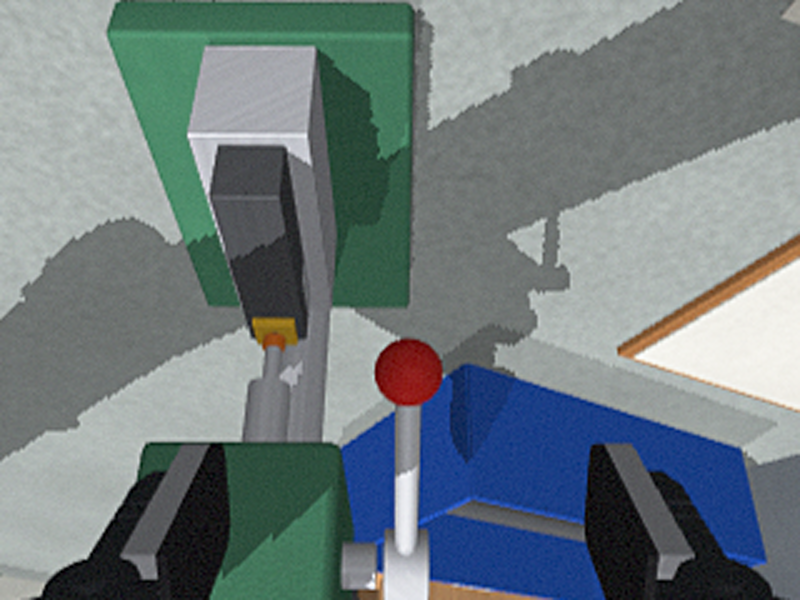

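The knob is at (408,371), matching the -20° position within 1 px. The orange foot sits on the insert at (274,340), and the gripper is clear. Handing in.

```bash
python3 -c "
from rig import order,observe
print(observe()['ft_force']);print(order.job_done())"
```

```text
[0.18611357 0.28815673 0.7755335 ]
the job is handed in; nothing more can be done
None
```

I've handed the job in at about 26 s of the 67 s limit; no verdict came back. I raised the lever, set the tool with the yellow insert on the anvil and let go. Then I swung the lever back down onto the insert.

- **Lever up:** before I lowered it again, the knob measured about 38.5° above level, or 1.02 rad (needs above 0.9).
- **Tool placement:** I lowered it in sub-millimetre steps until it touched, so it wasn't dropped. In the picture it lies flat and straight on the anvil.
- **Insert position:** it lines up sideways with the foot. Along the anvil, my checks disagreed. The arm's position put it about 1 mm from the axis, while the picture edges put it 2.5–4 mm (up to 5 mm) towards the front. Both are within 8 mm, so I left it.
- **Lever down:** the knob matched the -20° position to within 1 px. My overview-camera check just before the last push suggested it was still a few degrees short, but that push met the stop.
- **At the end:** the foot sits on the insert in the last picture. The fingers were clear of everything, with the wrist force below 1 N.
- **Not measured:** I could not read the plunger travel directly. I also did not re-measure the spare tool, gear and bushing, but no move went near them.

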